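# Pack the earpiece cases from charger to touring tray

### The arm

A 6-joint arm with a two-finger parallel gripper is mounted at the origin on the work surface. World frame = base frame: x ahead of the robot, y to its left, z up, the work surface at z = 0. Lengths are in mm, angles in rad, forces in N, time in s.
With the tool pointing down it reaches from about 400 to 925 mm from the base axis. Payload 12.5 kg.
Tool frame: the origin (TCP) lies midway between the tips of the shut fingers; the grasp point (between the pads) lies 19 mm behind it; z points along the fingers, y is the direction in which the jaws open and shut (so a half turn about z gives the same grasp; the last joint's range is limited). The gripper opens to 95 mm and grips with 3 to 60 N. Pads are 20 mm wide; open, the fingers measure 119 mm over their backs; the gripper's body (75 mm by 180 mm) begins 59 mm behind the grasp point.
Start: joints at [-1.249, 0.491, 1.559, -0, 1.092, -0.106], TCP at [259.318, -568.684, 214.661] pointing down, gripper open.
Joint ranges: [-3.1, 3.1], [-0.84, 2.19], [0.05, 2.79], [-1.13, 4.28], [0.06, 2.93], [-2.69, 2.69]. Speed limits (rad/s): [2.22, 2.22, 2.79, 3.14, 3.14, 3.14].

### API

Orientations are given as [roll, pitch, yaw] about the fixed x, y, z axes, in that order (R = Rz(yaw) Ry(pitch) Rx(roll)).
In Python, from cell import env gives the robot as it stands.
- The arm moves only by the tool drive_tool, never from a script. Its argument "increments" is a list of rows, each a list of 2 entries, a list of its own where there are three numbers: the shift along the tool's x, y, z as a fraction of full scale, then the turn, a rotation vector about the tool's x, y, z as a fraction of full scale. In form: [[[x, y, z], [ax, ay, az]], ...]. A call has 1 to 5 rows; each row shifts and turns the commanded pose from where the row before left it, along the tool's axes as they then stand; what a row does not reach is not made up. Full scale, the value 1, is 30 mm for a shift and 0.08 rad for a turn. A row lasts 1/12 s, in which the tool goes at most 41.7 mm and 7.16 degrees, less where a joint would pass 70% of its speed; a pose out of reach is approached as far as the arm can. A call with a number of a shift or a turn outside -1 to 1 is refused whole. A call with a gripper value outside its range is refused whole. "jaw" is the opening, from -1 (shut) to 1 (fully open), so that 0 is half open, set as the call begins (left out, the last holds). The fingers move at their own pace and stop on an object; the grip force is fixed at half the most. Time passes only in rows, so rows that do not move let the fingers close. It gives the time, the measured TCP pose, the force and the opening at its end, in the units of the state.
- env.state(): the state, without advancing time (a new reading comes with each control period).
- env.read_camera(name): name is "scene" or "top"; returns a dict with "pixels" (384x512x3 uint8, blue, green, red), "vertical_fov" (degrees; the focal length in pixels is half the picture's height over the tangent of half this angle, whatever the lens; pixels are square), "cx", "cy" (the principal point, pixels), "world_to_cam" (4x4, takes a point from world to camera coordinates). Camera axes: x right, y down, z forward; pixel columns grow to the right and rows downward; lengths in mm; the calibration is good to about 2 mm. A picture is of the moment at which its call begins. There is no depth.
- env.job_done(): hands the job in, once; it reports no verdict.
Trained networks look in a picture, given as the dict that the camera call returned (one of the last four; its "shot" number tells which), for a name from the list of things; names that differ only in an ending like _2 or _b are one class to them, and where a whole thing is asked for, a point or a joint stands for the part that bears it (a point fixed in the world has none). Each returns a list of dicts, best first, with "score" (0 to 1); they miss things now and then, are a little off and sometimes report something else, mostly with a low value. They report only what shows in the picture. A call takes as long as a camera call.
- env.boxes_of(target, picture): "point" ([x, y, z] in mm, in world coordinates, good to about 4 mm: the middle of the surface that is visible of it).
- env.tip_of(target, picture): "point" ([x, y, z] in mm, in world coordinates, good to about 4 mm: a listed point, or the origin of a listed thing).
The state is a dict: "t": time; "joints": joint angles; "qvel": joint speeds; "tau": joint torques, N m; "eef_pos": TCP position; "tcp_rot": TCP orientation; "ft_force": force on the tool from outside, world axes, zero at the start; "moment": the same for the moment, N m; "opening": opening from 0.0 (shut) to 1.0 (fully open).
Only numpy, scipy, OpenCV 4.12 (cv2) and the standard library are available. Lean on these libraries where they do the work, as an engineer would, in place of code of your own. Each camera call takes 0.05 s, during which the arm holds its last target.

### The job

Move the earpiece cases from the charging strip into the touring tray, keeping them upright. The three tall cases, with two lugs on the lid, go one in each bay in the reverse of their left-to-right order on the strip: the leftmost tall case goes in the right bay, the next tall one in the middle bay and the rightmost in the left bay, left and right as the robot sees them and wherever in the row the spare stands. Stack the slimmer spare case, which has a single rib on its lid, on the middle bay's case, so that its base recesses drop over the lid lugs and it sits flat on that lid.

Things in the scene. Friction and masses are not known exactly. Their poses are not given: they have to be found in the camera images.
- case_a: tall black earpiece case, grey lid; 60 (own x) x 56 (own y) x 48 mm high, plus two black lugs 11 x 11 x 5 high on the lid at own x = +-16, y = 0; recesses 20 x 20 x 7 deep below them in the underside. About 0.18 kg. Origin: centre of underside, z up. The three tall cases look alike, known by their place in the row. Starts on pad_a.
- case_b: tall black earpiece case, grey lid; 60 (own x) x 56 (own y) x 48 mm high, plus two black lugs 11 x 11 x 5 high on the lid at own x = +-16, y = 0; recesses 20 x 20 x 7 deep below them in the underside. About 0.18 kg. Origin: centre of underside, z up. The three tall cases look alike, known by their place in the row. Starts on pad_b.
- case_c: tall black earpiece case, grey lid; 60 (own x) x 56 (own y) x 48 mm high, plus two black lugs 11 x 11 x 5 high on the lid at own x = +-16, y = 0; recesses 20 x 20 x 7 deep below them in the underside. About 0.18 kg. Origin: centre of underside, z up. The three tall cases look alike, known by their place in the row. Starts on pad_c.
- spare: slimmer spare case, black, grey lid; 60 (own x) x 40 (own y) x 30 mm high, no lugs, one black rib 40 x 6 x 3 high along x on its lid; two recesses 20 x 20 x 7 deep in its underside at own x = +-16, y = 0 fit over a tall case's lugs (4.5 mm spare each side, either way round), so that it rests on that lid. About 0.1 kg. Origin: centre of underside, z up. Starts on pad_d.
- pad_a: one of four like aluminium pads, 80 (own x) x 72 (own y) x 4 mm, fixed in a row along own y, 80 mm apart, on a black strip 350 x 92 x 10 high; pad top 14 mm above the table. Origin: centre of its underside; own y to the robot's left, x away from it (within 5 degrees). case_a starts on it.
- pad_b: one of four like aluminium pads, 80 (own x) x 72 (own y) x 4 mm, fixed in a row along own y, 80 mm apart, on a black strip 350 x 92 x 10 high; pad top 14 mm above the table. Origin: centre of its underside; own y to the robot's left, x away from it (within 5 degrees). case_b starts on it.
- pad_c: one of four like aluminium pads, 80 (own x) x 72 (own y) x 4 mm, fixed in a row along own y, 80 mm apart, on a black strip 350 x 92 x 10 high; pad top 14 mm above the table. Origin: centre of its underside; own y to the robot's left, x away from it (within 5 degrees). case_c starts on it.
- pad_d: one of four like aluminium pads, 80 (own x) x 72 (own y) x 4 mm, fixed in a row along own y, 80 mm apart, on a black strip 350 x 92 x 10 high; pad top 14 mm above the table. Origin: centre of its underside; own y to the robot's left, x away from it (within 5 degrees). The spare starts on it.
- tray: fixed tray, 100 (own x) x 260 (own y) mm, dark floor 8 mm above the table; three bays at own y = +84 (left), 0, -84 mm (right), x = 0, each 84 x 76 mm inside, aluminium walls 8 thick, 10 high above the floor. Origin: centre of underside, at table height; y to the robot's left, x away from it (within 5 degrees). About 200 mm nearer or farther than the strip; low clutter (18 high) between.

How it is judged (in metres and radians):
At the end, for the whole second after the job is handed in: Tall cases in the bays in the reverse of their pads' order, within 15 mm (x) and 14 mm (y) of bay centres, 4 mm of the floor; spare's underside within 2.5 mm of the middle case's lid, 8 mm of its centre, 0.25 rad of parallel; all upright within 0.08 rad and at rest (((y of pad_a in the frame of pad_b above 0.02 m and y of pad_b in the frame of pad_c above 0.02 m and x of case_a in the frame of tray between -0.015 and 0.015 m and y of case_a in the frame of tray between -0.098 and -0.07 m and z of case_a in the frame of tray between 0.004 and 0.012 m and x of case_b in the frame of tray between -0.015 and 0.015 m and y of case_b in the frame of tray between -0.014 and 0.014 m and z of case_b in the frame of tray between 0.004 and 0.012 m and x of case_c in the frame of tray between -0.015 and 0.015 m and y of case_c in the frame of tray between 0.07 and 0.098 m and z of case_c in the frame of tray between 0.004 and 0.012 m and z of spare in the frame of case_b between 0.0455 and 0.0505 m and horizontal distance between spare and case_b below 0.008 m and angle between the x axis of spare and the x axis of case_b, either way round below 0.25 rad) or (y of pad_a in the frame of pad_c above 0.02 m and y of pad_c in the frame of pad_b above 0.02 m and x of case_a in the frame of tray between -0.015 and 0.015 m and y of case_a in the frame of tray between -0.098 and -0.07 m and z of case_a in the frame of tray between 0.004 and 0.012 m and x of case_c in the frame of tray between -0.015 and 0.015 m and y of case_c in the frame of tray between -0.014 and 0.014 m and z of case_c in the frame of tray between 0.004 and 0.012 m and x of case_b in the frame of tray between -0.015 and 0.015 m and y of case_b in the frame of tray between 0.07 and 0.098 m and z of case_b in the frame of tray between 0.004 and 0.012 m and z of spare in the frame of case_c between 0.0455 and 0.0505 m and horizontal distance between spare and case_c below 0.008 m and angle between the x axis of spare and the x axis of case_c, either way round below 0.25 rad) or (y of pad_b in the frame of pad_a above 0.02 m and y of pad_a in the frame of pad_c above 0.02 m and x of case_b in the frame of tray between -0.015 and 0.015 m and y of case_b in the frame of tray between -0.098 and -0.07 m and z of case_b in the frame of tray between 0.004 and 0.012 m and x of case_a in the frame of tray between -0.015 and 0.015 m and y of case_a in the frame of tray between -0.014 and 0.014 m and z of case_a in the frame of tray between 0.004 and 0.012 m and x of case_c in the frame of tray between -0.015 and 0.015 m and y of case_c in the frame of tray between 0.07 and 0.098 m and z of case_c in the frame of tray between 0.004 and 0.012 m and z of spare in the frame of case_a between 0.0455 and 0.0505 m and horizontal distance between spare and case_a below 0.008 m and angle between the x axis of spare and the x axis of case_a, either way round below 0.25 rad) or (y of pad_b in the frame of pad_c above 0.02 m and y of pad_c in the frame of pad_a above 0.02 m and x of case_b in the frame of tray between -0.015 and 0.015 m and y of case_b in the frame of tray between -0.098 and -0.07 m and z of case_b in the frame of tray between 0.004 and 0.012 m and x of case_c in the frame of tray between -0.015 and 0.015 m and y of case_c in the frame of tray between -0.014 and 0.014 m and z of case_c in the frame of tray between 0.004 and 0.012 m and x of case_a in the frame of tray between -0.015 and 0.015 m and y of case_a in the frame of tray between 0.07 and 0.098 m and z of case_a in the frame of tray between 0.004 and 0.012 m and z of spare in the frame of case_c between 0.0455 and 0.0505 m and horizontal distance between spare and case_c below 0.008 m and angle between the x axis of spare and the x axis of case_c, either way round below 0.25 rad) or (y of pad_c in the frame of pad_a above 0.02 m and y of pad_a in the frame of pad_b above 0.02 m and x of case_c in the frame of tray between -0.015 and 0.015 m and y of case_c in the frame of tray between -0.098 and -0.07 m and z of case_c in the frame of tray between 0.004 and 0.012 m and x of case_a in the frame of tray between -0.015 and 0.015 m and y of case_a in the frame of tray between -0.014 and 0.014 m and z of case_a in the frame of tray between 0.004 and 0.012 m and x of case_b in the frame of tray between -0.015 and 0.015 m and y of case_b in the frame of tray between 0.07 and 0.098 m and z of case_b in the frame of tray between 0.004 and 0.012 m and z of spare in the frame of case_a between 0.0455 and 0.0505 m and horizontal distance between spare and case_a below 0.008 m and angle between the x axis of spare and the x axis of case_a, either way round below 0.25 rad) or (y of pad_c in the frame of pad_b above 0.02 m and y of pad_b in the frame of pad_a above 0.02 m and x of case_c in the frame of tray between -0.015 and 0.015 m and y of case_c in the frame of tray between -0.098 and -0.07 m and z of case_c in the frame of tray between 0.004 and 0.012 m and x of case_b in the frame of tray between -0.015 and 0.015 m and y of case_b in the frame of tray between -0.014 and 0.014 m and z of case_b in the frame of tray between 0.004 and 0.012 m and x of case_a in the frame of tray between -0.015 and 0.015 m and y of case_a in the frame of tray between 0.07 and 0.098 m and z of case_a in the frame of tray between 0.004 and 0.012 m and z of spare in the frame of case_b between 0.0455 and 0.0505 m and horizontal distance between spare and case_b below 0.008 m and angle between the x axis of spare and the x axis of case_b, either way round below 0.25 rad)) and angle between each of case_a, case_b, case_c, spare's own z axis and vertical below 0.08 rad and linear speed of each of case_a, case_b, case_c, spare below 0.02 m/s and angular speed of each of case_a, case_b, case_c, spare below 0.2 rad/s); the robot touches nothing.
It fails at once if case_a was tipped over (angle between case_a's own z axis and vertical above 0.6 rad).
It fails at once if case_b was tipped over (angle between case_b's own z axis and vertical above 0.6 rad).
It fails at once if case_c was tipped over (angle between case_c's own z axis and vertical above 0.6 rad).
It fails at once if spare was tipped over (angle between spare's own z axis and vertical above 0.6 rad).
It also fails if it takes over 101 s, if anything falls off the work surface, if the arm or the gripper's body presses on something with over 40 N, if the wrist force passes 120 N, or if a joint passes its speed limit or range.

## Working session

There is one attempt and no reset: what is moved stays moved. The work goes in short steps, Python scripts to look and compute and a tool call to move; the robot and the scene stay as the last step left them, time stands still between calls to the robot, and variables do not carry over. Pictures are saved under pics/ and viewed, and the job is handed in when it is done.

Besides the shell and the picture viewer there is one more tool, called after "Call:" by a JSON object that holds its "name" and its "arguments", one argument or row to a line. drive_tool: Moves the arm, as the interface text tells. Its arguments: {"type":"object","properties":{"increments":{"type":"array","items":{"type":"array"}},"jaw":{"type":"number"}},"required":["increments"]}

```bash
ls; mkdir -p pics; python3 - <<'E'
from cell import env
import cv2
print(env.state())
for n in ("scene","top"):
    p=env.read_camera(n); cv2.imwrite(f"pics/{n}0.png",p["pixels"])
    print(n,p["vertical_fov"],p["cx"],p["cy"],p["world_to_cam"].round(3).tolist() if hasattr(p["world_to_cam"],'round') else p["world_to_cam"])
    for t in ("case_a","spare","pad_a","tray"):
        for r in env.tip_of(t,p): print(t,r)
E
```

```text
pics
{'t': 0.0, 'joints': array([-1.24855744e+00,  4.91550169e-01,  1.55946680e+00, -4.78581691e-06,
        1.09170081e+00, -1.05596535e-01]), 'qvel': array([ 5.19697529e-04,  1.11321184e-03,  7.06582407e-04, -1.44657827e-03,
       -4.57711129e-04, -4.63034665e-06]), 'tau': array([ 3.04114415e-03, -6.12641215e+01, -2.58191693e+01,  6.94326544e-02,
        4.82929498e-02, -1.00283169e-04]), 'eef_pos': array([ 259.25490112, -568.41490018,  214.06161144]), 'tcp_rot': array([-3.14047336e+00, -1.14366889e-04,  4.27837567e-01]), 'ft_force': array([ 0.82145155, -0.48587022, -0.3771684 ]), 'moment': array([ 0.06158219,  0.00508425, -0.01527119]), 'opening': 0.9990223254178605}
scene 50.13893276599797 255.25803209202843 193.5385053350192 [[-0.312, 0.95, 0.001, 177.922], [0.719, 0.236, -0.654, -383.956], [-0.622, -0.203, -0.756, 1026.768], [0.0, 0.0, 0.0, 1.0]]
case_a {'point': [658.0, -7.5, 18.4], 'score': 0.95}
case_a {'point': [664.5, -170.9, 14.7], 'score': 0.71}
case_a {'point': [664.1, -90.0, 17.6], 'score': 0.64}
spare {'point': [651.2, 70.5, 16.6], 'score': 0.72}
pad_a {'point': [664
[... 245 characters left out ...]
.014, -1.0, -0.011, 7.723], [-0.991, 0.015, -0.133, 543.757], [0.133, 0.009, -0.991, 827.929], [0.0, 0.0, 0.0, 1.0]]
case_a {'point': [661.7, -92.3, 13.9], 'score': 0.68}
case_a {'point': [665.1, -169.5, 14.4], 'score': 0.66}
case_a {'point': [659.4, -4.1, 16.7], 'score': 0.59}
case_a {'point': [665.1, -166.7, 9.0], 'score': 0.25}
spare {'point': [648.2, 75.0, 16.9], 'score': 0.7}
spare {'point': [664.0, -166.2, 11.6], 'score': 0.19}
pad_a {'point': [659.2, -88.4, 12.6], 'score': 0.88}
pad_a {'point': [649.3, 73.3, 12.3], 'score': 0.82}
pad_a {'point': [665.2, -167.2, 10.7], 'score': 0.73}
pad_a {'point': [655.2, -10.2, 12.8], 'score': 0.59}
tray {'point': [455.9, 34.2, -2.9], 'score': 0.59}
```

View pics/top0.png

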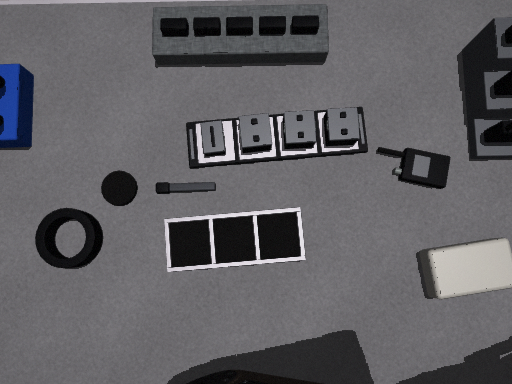

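View pics/scene0.png

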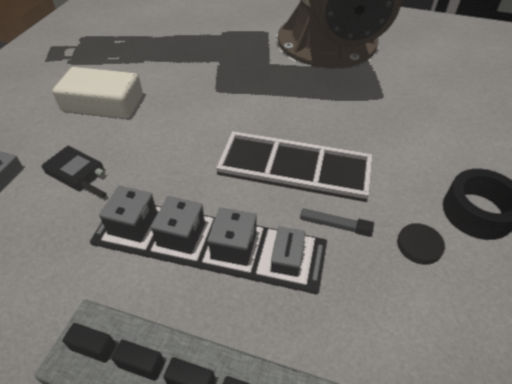

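The top view shows the spare (single rib) leftmost in the row, near pixel (212,137). The three tall cases are at (255,130), (299,128) and (342,124). The tray is centred at about (234,239), with its three bays clear. Next I'll refine these positions.

```bash
cat > h.py <<'E'
import numpy as np, cv2
from cell import env
def K(p):
    f=p["pixels"].shape[0]/2/np.tan(np.radians(p["vertical_fov"]/2)); return f,p["cx"],p["cy"]
def proj(p,X):
    f,cx,cy=K(p); W=np.array(p["world_to_cam"]); c=W[:3,:3]@np.array(X,float)+W[:3,3]
    return np.array([cx+f*c[0]/c[2],cy+f*c[1]/c[2]])
def ray(p,u,v,z):
    f,cx,cy=K(p); W=np.array(p["world_to_cam"]); R=W[:3,:3]; o=-R.T@W[:3,3]
    d=R.T@np.array([(u-cx)/f,(v-cy)/f,1]); return o+d*(z-o[2])/d[2]
def save(p,name,u0,v0,u1,v1,s,pts=()):
    im=cv2.resize(p["pixels"][v0:v1,u0:u1],None,fx=s,fy=s,interpolation=cv2.INTER_CUBIC)
    for u,v in pts: cv2.circle(im,(int((u+.5-u0)*s),int((v+.5-v0)*s)),2,(0,0,255),-1)
    cv2.imwrite("pics/"+name+".png",im)
def rect(x,y,yaw,a,b,z):
    c,s=np.cos(yaw),np.sin(yaw)
    return [(x+c*i*a/2-s*j*b/2,y+s*i*a/2+c*j*b/2,z) for i,j in((1,1),(1,-1),(-1,-1),(-1,1))]
def go(x,y,z,yaw,n):
    """rows (per-row equal world steps) to target"""
    s=env.state(); P=s["eef_pos"]; w=s["tcp_rot"][2]; T=np.array([x,y,z]); 
    dy=(yaw-w+np.pi)%(2*np.pi)-np.pi; rows=[]
    for k in range(n):
        a=w+dy*k/n; d=(T-P)/n
        rows.append([[round(v/30,2) for v in (np.cos(a)*d[0]+np.sin(a)*d[1],np.sin(a)*d[0]-np.cos(a)*d[1],-d[2])],[0,0,round(-dy/n/.08,2)]])
    print("at",P.round(1),s["tcp_rot"].round(3),"F",s["ft_force"].round(1),"t",round(s["t"],2),"op",round(s["opening"],3))
    for i in range(0,n,5): print(str(rows[i:i+5]).replace(" ",""))
E
python3 - <<'E'
from h import *
p=env.read_camera("top")
np.save("pics/top.npy",p["pixels"])
g=cv2.cvtColor(p["pixels"],cv2.COLOR_BGR2GRAY)
save(p,"strip",185,100,375,172,4)
save(p,"tray",155,200,315,275,4)
# tray rim: bright pixels
m=(g>170).astype(np.uint8)
m[:205]=0; m[272:]=0; m[:,:160]=0; m[:,308:]=0
r=cv2.minAreaRect(np.argwhere(m)[:,::-1].astype(np.float32)); 
P=np.array([ray(p,*q,18) for q in cv2.boxPoints(r)]); print(P.round(1), P.mean(0))
c=P.mean(0); 
for i in range(4): d=P[(i+1)%4]-P[i]; print(np.hypot(*d[:2]),np.degrees(np.arctan2(d[1],d[0])))
# lugs
m=(g<45).astype(np.uint8); m[:100]=0; m[172:]=0; m[:,:185]=0;m[:,375:]=0
n,l,s,ce=cv2.connectedComponentsWithStats(m)
for i in range(1,n):
    if 10<s[i,4]<150: print(s[i],ce[i],ray(p,*ce[i],64).round(1))
E
```

```text
[[496.8 171.2  18. ]
 [515.9 -90.6  18. ]
 [417.3 -96.4  18. ]
 [398.5 161.4  18. ]] [457.14448388  36.38979993  18.        ]
262.4463007753115 -85.8294401418312
98.78241985469869 -176.59696508094643
258.51664389350344 94.16814918133456
98.79706669612901 5.68228887365623
[340 112   6   6  35] [342.57142857 114.57142857] [ 680.7 -168.5   64. ]
[297 115   6   6  32] [299.1875 117.5   ] [676.5 -88.5  64. ]
[251 119   7   6  33] [253.54545455 121.24242424] [670.9  -4.3  64. ]
[210 126   5  21  63] [211.98412698 136.20634921] [643.8  72.5  64. ]
[341 129   6   6  35] [343.57142857 131.42857143] [ 648.8 -169.1   64. ]
[298 132   6   6  35] [300.42857143 134.57142857] [644.2 -89.9  64. ]
[253 135   6   7  36] [255.75       138.08333333] [639.   -7.9  64. ]
[204 151  21   6  74] [214.32432432 153.47297297] [611.4  68.3  64. ]
```

```bash
ls pics
```

```text
scene0.png
strip.png
top.npy
top0.png
tray.png
```

View pics/strip.png

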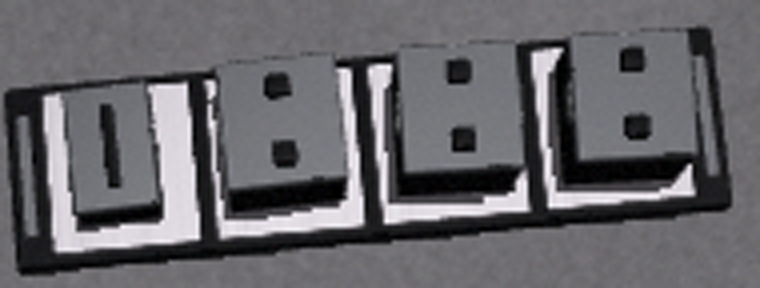

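View pics/tray.png

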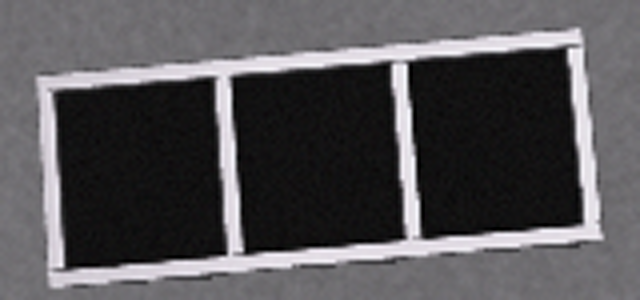

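The strip crop shows one rib on the leftmost case and paired lugs on the other three. The tray crop shows three empty bays. I'll check these estimates in both views.

```bash
python3 - <<'E'
from h import *
p=env.read_camera("top"); q=env.read_camera("scene")
a=ray(p,212,128,47);b=ray(p,213,144.5,47)
print("rib",ray(p,211.98,136.2,47),ray(p,211.98,136.2,46), a,b)
for i,pp in enumerate((p,q)):
    pts=[]
    for x,y,w in ((655,-6.1,.112),(660.3,-89.2,.043),(664.8,-168.8,.02)):
        pts+=[proj(pp,X) for X in rect(x,y,w,60,56,62)]
    pts+=[proj(pp,X) for X in rect(649,73,.06,60,40,44)]
    pts+=[proj(pp,X) for X in rect(456.7,36,.073,100,260,18)]
    box=(155,95,375,280,3) if i==0 else (85,125,385,295,2.6)
    save(pp,f"chk{i}",*box,pts)
E
```

```text
rib [648.25972336  74.15051465  47.        ] [648.51884905  74.24788519  46.        ] [664.06407453  74.07888169  47.        ] [632.30802223  72.27504317  47.        ]
```

View pics/chk0.png

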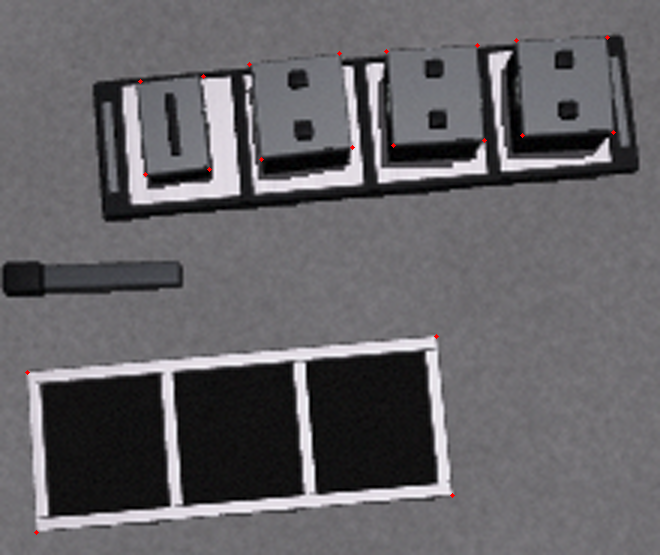

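View pics/chk1.png

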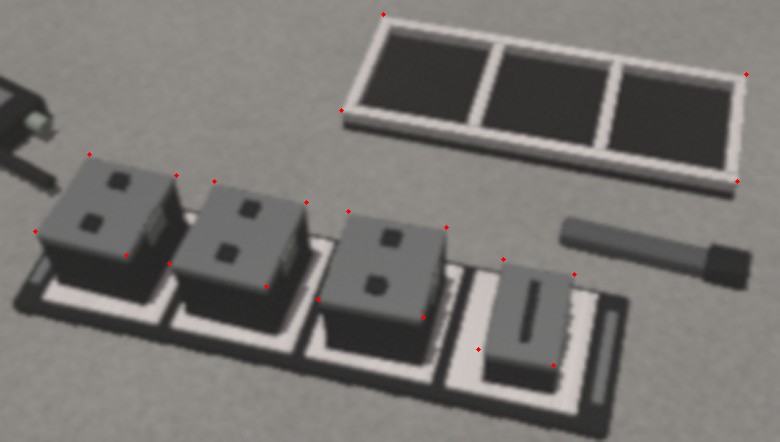

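```bash
python3 -c "
from h import *
go(656,-5.5,110,1.683,30)"
```

```text
at [ 259.3 -568.7  214.7] [3.141 0.    0.428] F [ 0.1 -0.6 -0. ] t 0.65 op 1.002
[[[np.float64(0.66),np.float64(-0.39),np.float64(0.12)],[0,0,np.float64(-0.52)]],[[np.float64(0.68),np.float64(-0.36),np.float64(0.12)],[0,0,np.float64(-0.52)]],[[np.float64(0.69),np.float64(-0.33),np.float64(0.12)],[0,0,np.float64(-0.52)]],[[np.float64(0.7),np.float64(-0.3),np.float64(0.12)],[0,0,np.float64(-0.52)]],[[np.float64(0.72),np.float64(-0.27),np.float64(0.12)],[0,0,np.float64(-0.52)]]]
[[[np.float64(0.73),np.float64(-0.24),np.float64(0.12)],[0,0,np.float64(-0.52)]],[[np.float64(0.74),np.float64(-0.21),np.float64(0.12)],[0,0,np.float64(-0.52)]],[[np.float64(0.74),np.float64(-0.18),np.float64(0.12)],[0,0,np.float64(-0.52)]],[[np.float64(0.75),np.float64(-0.15),np.float64(0.12)],[0,0,np.float64(-0.52)]],[[np.float64(0.76),np.float64(-0.12),np.float64(0.12)],[0,0,np.float64(-0.52)]]]
[[[np.float64(0.76),np.float64(-0.08),np.float64(0.12)],[0,0,np.float64(-0.52)]],[[np.float64(0.76),np.float64(-0.05),np.float64(0.12)],[0,0,np.float64(-0.52)]],[[np.float64(0.77),np.float64(-0.02),np.float64(0.12)],[
[... 672 characters left out ...]
0.72),np.float64(0.26),np.float64(0.12)],[0,0,np.float64(-0.52)]],[[np.float64(0.71),np.float64(0.29),np.float64(0.12)],[0,0,np.float64(-0.52)]],[[np.float64(0.69),np.float64(0.32),np.float64(0.12)],[0,0,np.float64(-0.52)]],[[np.float64(0.68),np.float64(0.35),np.float64(0.12)],[0,0,np.float64(-0.52)]]]
[[[np.float64(0.67),np.float64(0.38),np.float64(0.12)],[0,0,np.float64(-0.52)]],[[np.float64(0.65),np.float64(0.41),np.float64(0.12)],[0,0,np.float64(-0.52)]],[[np.float64(0.63),np.float64(0.43),np.float64(0.12)],[0,0,np.float64(-0.52)]],[[np.float64(0.61),np.float64(0.46),np.float64(0.12)],[0,0,np.float64(-0.52)]],[[np.float64(0.59),np.float64(0.48),np.float64(0.12)],[0,0,np.float64(-0.52)]]]
```

Call:
{"name": "drive_tool", "arguments": {
  "increments": [
    [[0.66,-0.39,0],[0,0,-0.52]],
    [[0.68,-0.36,0],[0,0,-0.52]],
    [[0.69,-0.33,0],[0,0,-0.52]],
    [[0.7,-0.3,0],[0,0,-0.52]],
    [[0.72,-0.27,0],[0,0,-0.52]]
  ],
  "jaw": 1
}}

```text
t: 1.07
eef_pos: [326.0, -473.8, 214.7]
tcp_rot: [3.141, 0.0, 0.638]
ft_force: [0.1, -0.2, 0.0]
opening: 1.0
```

Call:
{"name": "drive_tool", "arguments": {
  "increments": [
    [[0.73,-0.24,0],[0,0,-0.52]],
    [[0.74,-0.21,0],[0,0,-0.52]],
    [[0.74,-0.18,0],[0,0,-0.52]],
    [[0.75,-0.15,0],[0,0,-0.52]],
    [[0.76,-0.12,0],[0,0,-0.52]]
  ]
}}

```text
t: 1.48
eef_pos: [392.4, -379.8, 214.8]
tcp_rot: [3.141, 0.0, 0.846]
ft_force: [-0.4, 1.1, -0.8]
opening: 0.999
```

Call:
{"name": "drive_tool", "arguments": {
  "increments": [
    [[0.76,-0.08,0],[0,0,-0.52]],
    [[0.76,-0.05,0],[0,0,-0.52]],
    [[0.77,-0.02,0],[0,0,-0.52]],
    [[0.77,0.01,0],[0,0,-0.52]],
    [[0.76,0.04,0],[0,0,-0.52]]
  ]
}}

```text
t: 1.9
eef_pos: [458.9, -286.1, 214.8]
tcp_rot: [3.141, 0.0, 1.054]
ft_force: [0.2, 0.1, -0.0]
opening: 1.003
```

Call:
{"name": "drive_tool", "arguments": {
  "increments": [
    [[0.76,0.08,0.1],[0,0,-0.52]],
    [[0.76,0.11,0.1],[0,0,-0.52]],
    [[0.75,0.14,0.1],[0,0,-0.52]],
    [[0.75,0.17,0.1],[0,0,-0.52]],
    [[0.74,0.2,0.1],[0,0,-0.52]]
  ]
}}

```text
t: 2.32
eef_pos: [525.7, -192.6, 199.6]
tcp_rot: [3.141, 0.0, 1.262]
ft_force: [0.0, -0.5, -0.2]
opening: 1.002
```

Call:
{"name": "drive_tool", "arguments": {
  "increments": [
    [[0.73,0.23,0.2],[0,0,-0.52]],
    [[0.72,0.26,0.2],[0,0,-0.52]],
    [[0.71,0.29,0.2],[0,0,-0.52]],
    [[0.69,0.32,0.2],[0,0,-0.52]],
    [[0.68,0.35,0.2],[0,0,-0.52]]
  ]
}}

```text
t: 2.73
eef_pos: [592.1, -99.1, 169.4]
tcp_rot: [3.141, 0.0, 1.47]
ft_force: [-0.0, 0.5, -0.1]
opening: 0.999
```

```bash
sed -i 's/round(v\/30,2)/float(round(v\/30,2))/; s/round(-dy\/n\/.08,2)/float(round(-dy\/n\/.08,2))/' h.py; python3 -c "
from h import *
go(656,-5.5,110,1.683,6)"
```

```text
at [592.1 -99.1 169.4] [3.141 0.    1.47 ] F [-0.   0.5 -0.1] t 2.73 op 0.999
[[[0.55,0.3,0.33],[0,0,-0.44]],[[0.54,0.32,0.33],[0,0,-0.44]],[[0.53,0.34,0.33],[0,0,-0.44]],[[0.52,0.36,0.33],[0,0,-0.44]],[[0.5,0.38,0.33],[0,0,-0.44]]]
[[[0.49,0.39,0.33],[0,0,-0.44]]]
```

Call:
{"name": "drive_tool", "arguments": {
  "increments": [
    [[0.55,0.3,0.33],[0,0,-0.44]],
    [[0.54,0.32,0.33],[0,0,-0.44]],
    [[0.53,0.34,0.33],[0,0,-0.44]],
    [[0.52,0.36,0.33],[0,0,-0.44]],
    [[0.5,0.38,0.33],[0,0,-0.44]]
  ]
}}

```text
t: 3.15
eef_pos: [645.6, -21.6, 119.6]
tcp_rot: [3.142, 0.0, 1.646]
ft_force: [0.5, -0.0, -0.1]
opening: 0.997
```

Call:
{"name": "drive_tool", "arguments": {
  "increments": [
    [[0.49,0.39,0.33],[0,0,-0.44]],
    [[0,0,0],[0,0,0]]
  ]
}}

```text
t: 3.32
eef_pos: [656.2, -4.6, 108.2]
tcp_rot: [-3.14, -0.001, 1.683]
ft_force: [1.1, 0.0, 0.1]
opening: 1.0
```

```bash
python3 - <<'E'
from h import *
p=env.read_camera("top");q=env.read_camera("scene")
save(p,"g1",155,85,375,280,3);save(q,"g1s",85,60,385,295,2.5)
go(656,-5.5,32,1.683,5)
E
```

```text
at [655.5  -6.7 109.8] [-3.141 -0.     1.679] F [ 0.4 -0.8  0.3] t 3.42 op 0.998
[[[0.01,0.0,0.52],[0,0,-0.01]],[[0.01,0.0,0.52],[0,0,-0.01]],[[0.01,0.0,0.52],[0,0,-0.01]],[[0.01,0.0,0.52],[0,0,-0.01]],[[0.01,0.0,0.52],[0,0,-0.01]]]
```

View pics/g1s.png

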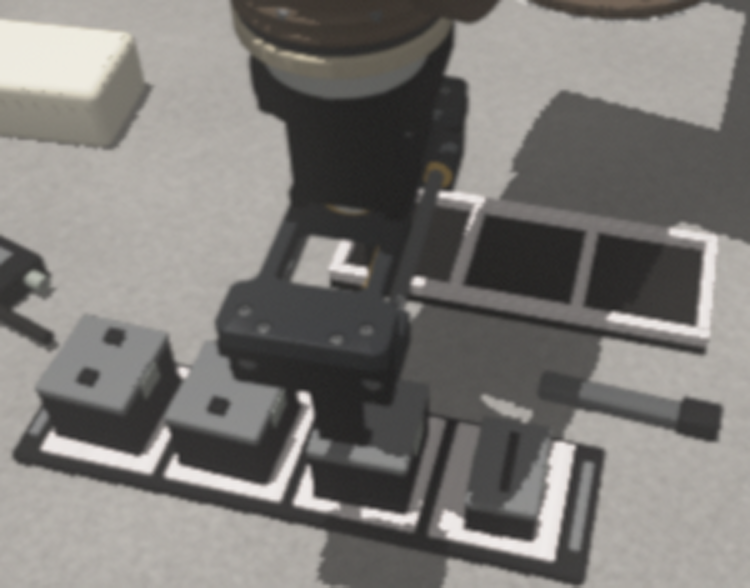

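The gripper stands over the left tall case, with the near finger at about (355,410). I'll descend.

Call:
{"name": "drive_tool", "arguments": {
  "increments": [
    [[0,0,0.52],[0,0,0]],
    [[0,0,0.52],[0,0,0]],
    [[0,0,0.52],[0,0,0]],
    [[0,0,0.52],[0,0,0]],
    [[0,0,0.5],[0,0,0]]
  ]
}}

```text
t: 3.83
eef_pos: [655.5, -8.1, 33.0]
tcp_rot: [3.141, 0.0, 1.677]
ft_force: [0.0, 0.6, 0.9]
opening: 0.999
```

Call:
{"name": "drive_tool", "arguments": {
  "increments": [
    [[0,0,0],[0,0,0]],
    [[0,0,0],[0,0,0]],
    [[0,0,0],[0,0,0]],
    [[0,0,0],[0,0,0]],
    [[0,0,0],[0,0,0]]
  ],
  "jaw": -1
}}

```text
t: 4.25
eef_pos: [656.1, -7.2, 34.0]
tcp_rot: [3.14, 0.0, 1.679]
ft_force: [0.8, 0.0, -0.2]
opening: 0.704
```

Call:
{"name": "drive_tool", "arguments": {
  "increments": [
    [[0,0,0],[0,0,0]],
    [[0,0,0],[0,0,0]],
    [[0,0,0],[0,0,0]],
    [[0,0,-0.2],[0,0,0]],
    [[0,0,-0.4],[0,0,0]]
  ]
}}

```text
t: 4.67
eef_pos: [654.9, -6.8, 50.1]
tcp_rot: [-3.139, -0.0, 1.679]
ft_force: [-0.1, 0.0, -1.6]
opening: 0.63
```

Call:
{"name": "drive_tool", "arguments": {
  "increments": [
    [[0,0,-0.4],[0,0,0]],
    [[0,0,-0.4],[0,0,0]],
    [[0,0,-0.4],[0,0,0]],
    [[0,0,0],[0,0,0]],
    [[0,0,0],[0,0,0]]
  ]
}}

```text
t: 5.08
eef_pos: [656.0, -7.0, 87.9]
tcp_rot: [3.14, 0.0, 1.679]
ft_force: [-0.9, 0.2, -0.9]
opening: 0.628
```

```bash
python3 - <<'E'
from h import *
p=env.read_camera("top");q=env.read_camera("scene")
save(p,"g2",155,85,375,280,3);save(q,"g2s",85,60,385,295,2.5)
go(463,-47.5,80,1.571+.073,10)
E
```

```text
at [655.4  -7.   86.5] [-3.141 -0.     1.679] F [-0.1 -0.  -1.2] t 5.18 op 0.628
[[[-0.07,-0.65,0.02],[0,0,0.04]],[[-0.07,-0.65,0.02],[0,0,0.04]],[[-0.07,-0.65,0.02],[0,0,0.04]],[[-0.07,-0.65,0.02],[0,0,0.04]],[[-0.07,-0.65,0.02],[0,0,0.04]]]
[[[-0.08,-0.65,0.02],[0,0,0.04]],[[-0.08,-0.65,0.02],[0,0,0.04]],[[-0.08,-0.65,0.02],[0,0,0.04]],[[-0.08,-0.65,0.02],[0,0,0.04]],[[-0.09,-0.65,0.02],[0,0,0.04]]]
```

View pics/g2s.png

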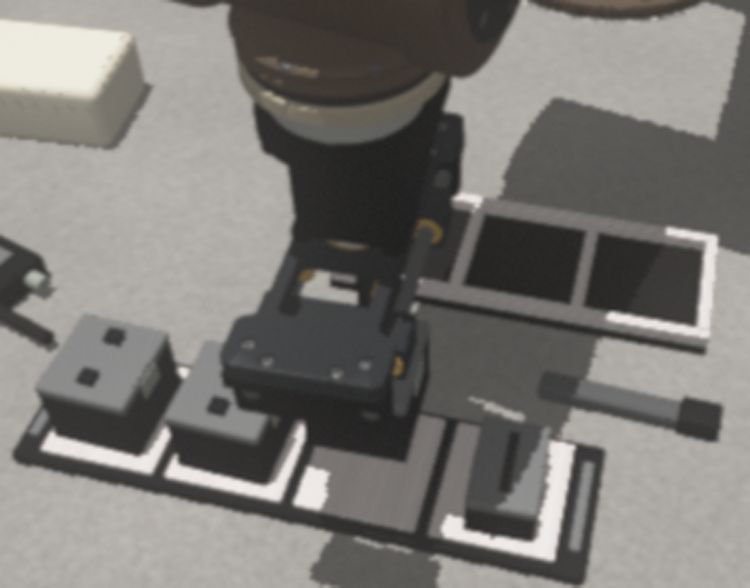

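View pics/g2.png

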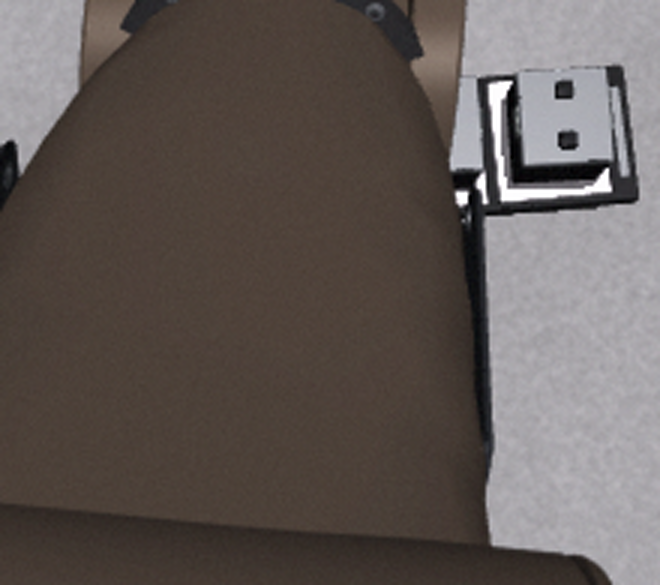

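The case is held: opening 0.628 is about 60 mm, and its pad is empty near (370,470). I'll carry it to the right bay.

Call:
{"name": "drive_tool", "arguments": {
  "increments": [
    [[-0.07,-0.65,0],[0,0,0.04]],
    [[-0.07,-0.65,0],[0,0,0.04]],
    [[-0.07,-0.65,0],[0,0,0.04]],
    [[-0.07,-0.65,0],[0,0,0.04]],
    [[-0.07,-0.65,0],[0,0,0.04]]
  ]
}}

```text
t: 5.6
eef_pos: [558.5, -27.4, 86.1]
tcp_rot: [-3.14, -0.0, 1.663]
ft_force: [0.1, 0.7, -2.3]
opening: 0.629
```

Call:
{"name": "drive_tool", "arguments": {
  "increments": [
    [[-0.08,-0.65,0],[0,0,0.04]],
    [[-0.08,-0.65,0],[0,0,0.04]],
    [[-0.08,-0.65,0],[0,0,0.04]],
    [[-0.08,-0.65,0],[0,0,0.04]],
    [[-0.08,-0.65,0],[0,0,0.04]]
  ]
}}

```text
t: 6.02
eef_pos: [462.5, -47.7, 86.4]
tcp_rot: [-3.141, -0.0, 1.647]
ft_force: [-0.7, -0.6, -1.5]
opening: 0.628
```

Call:
{"name": "drive_tool", "arguments": {
  "increments": [
    [[0,0,0],[0,0,0]],
    [[0,0,0],[0,0,0]]
  ]
}}

```text
t: 6.18
eef_pos: [463.3, -47.8, 86.7]
tcp_rot: [-3.141, -0.0, 1.646]
ft_force: [0.3, 1.3, -1.8]
opening: 0.627
```

```bash
python3 - <<'E'
from h import *
p=env.read_camera("top");q=env.read_camera("scene")
save(p,"g3",155,85,375,280,3);save(q,"g3s",85,60,385,295,2.5)
go(463,-47.5,28,1.571+.073,5)
E
```

```text
at [464.4 -47.7  86.7] [3.141 0.    1.647] F [-0.4  0.2 -1.7] t 6.28 op 0.625
[[[0.0,-0.01,0.39],[0,0,0.01]],[[0.0,-0.01,0.39],[0,0,0.01]],[[0.0,-0.01,0.39],[0,0,0.01]],[[0.0,-0.01,0.39],[0,0,0.01]],[[0.0,-0.01,0.39],[0,0,0.01]]]
```

View pics/g3s.png

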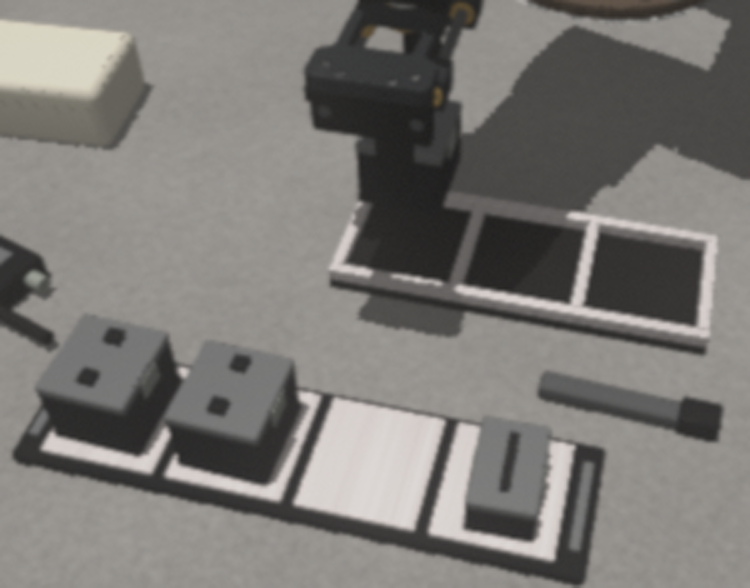

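The held case is over the right bay, seen near (405,160). I'll lower it, more slowly at the end.

Call:
{"name": "drive_tool", "arguments": {
  "increments": [
    [[0,0,0.36],[0,0,0]],
    [[0,0,0.36],[0,0,0]],
    [[0,0,0.36],[0,0,0]],
    [[0,0,0.36],[0,0,0]],
    [[0,0,0.34],[0,0,0]]
  ]
}}

```text
t: 6.7
eef_pos: [464.5, -47.5, 32.6]
tcp_rot: [3.141, 0.0, 1.647]
ft_force: [0.1, 0.2, -1.5]
opening: 0.632
```

Call:
{"name": "drive_tool", "arguments": {
  "increments": [
    [[0,0,0.05],[0,0,0]],
    [[0,0,0.05],[0,0,0]],
    [[0,0,0.04],[0,0,0]],
    [[0,0,0],[0,0,0]],
    [[0,0,0],[0,0,0]]
  ]
}}

```text
t: 7.12
eef_pos: [463.9, -47.7, 29.6]
tcp_rot: [3.141, 0.0, 1.647]
ft_force: [0.0, -0.6, -0.9]
opening: 0.631
```

```bash
python3 - <<'E'
from h import *
q=env.read_camera("scene")
save(q,"g4s",85,60,385,295,2.5)
go(463,-47.5,28,1.571+.073,1)
E
```

```text
at [463.9 -47.7  29.6] [3.141 0.    1.647] F [-0.4 -0.3 -2.3] t 7.17 op 0.631
[[[0.01,-0.03,0.05],[0,0,0.04]]]
```

View pics/g4s.png

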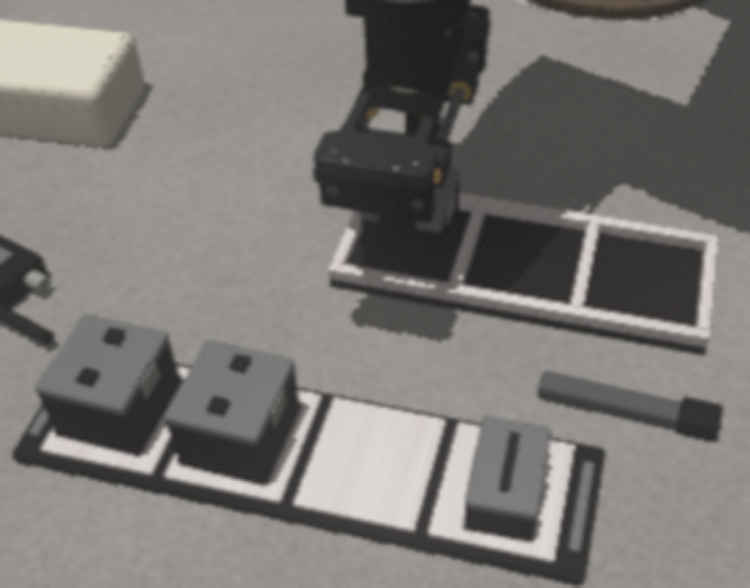

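Call:
{"name": "drive_tool", "arguments": {
  "increments": [
    [[0,0,0.04],[0,0,0]],
    [[0,0,0.03],[0,0,0]],
    [[0,0,0],[0,0,0]]
  ]
}}

```text
t: 7.42
eef_pos: [463.8, -47.7, 27.6]
tcp_rot: [3.141, 0.0, 1.647]
ft_force: [-1.7, 0.5, 6.1]
opening: 0.634
```

Call:
{"name": "drive_tool", "arguments": {
  "increments": [
    [[0,0,0.03],[0,0,0]],
    [[0,0,0],[0,0,0]]
  ]
}}

```text
t: 7.58
eef_pos: [463.8, -47.7, 27.5]
tcp_rot: [3.14, 0.001, 1.647]
ft_force: [-4.2, 0.5, 22.5]
opening: 0.633
```

Call:
{"name": "drive_tool", "arguments": {
  "increments": [
    [[0,0,-0.02],[0,0,0]],
    [[0,0,0],[0,0,0]],
    [[0,0,0],[0,0,0]],
    [[0,0,0],[0,0,0]],
    [[0,0,0],[0,0,0]]
  ],
  "jaw": 1
}}

```text
t: 8.0
eef_pos: [463.7, -47.7, 26.7]
tcp_rot: [-3.141, 0.0, 1.647]
ft_force: [-0.8, -0.0, -0.3]
opening: 0.926
```

Call:
{"name": "drive_tool", "arguments": {
  "increments": [
    [[0,0,-0.3],[0,0,0]],
    [[0,0,-0.6],[0,0,0]],
    [[0,0,-0.6],[0,0,0]],
    [[0,0,-0.6],[0,0,0]],
    [[0,0,-0.3],[0,0,0]]
  ]
}}

```text
t: 8.42
eef_pos: [464.1, -47.7, 101.0]
tcp_rot: [3.14, 0.001, 1.647]
ft_force: [0.0, 0.2, 0.0]
opening: 0.999
```

```bash
python3 - <<'E'
from h import *
q=env.read_camera("scene")
save(q,"g5s",85,60,385,295,2.5)
go(660.8,-89,100,1.571+.043,10)
E
```

```text
at [464.5 -47.8 101.6] [3.138e+00 1.000e-03 1.647e+00] F [0.7 0.4 2.2] t 8.47 op 0.999
[[[-0.19,0.64,0.01],[0,0,0.04]],[[-0.18,0.64,0.01],[0,0,0.04]],[[-0.18,0.64,0.01],[0,0,0.04]],[[-0.18,0.64,0.01],[0,0,0.04]],[[-0.18,0.64,0.01],[0,0,0.04]]]
[[[-0.18,0.64,0.01],[0,0,0.04]],[[-0.17,0.65,0.01],[0,0,0.04]],[[-0.17,0.65,0.01],[0,0,0.04]],[[-0.17,0.65,0.01],[0,0,0.04]],[[-0.17,0.65,0.01],[0,0,0.04]]]
```

View pics/g5s.png

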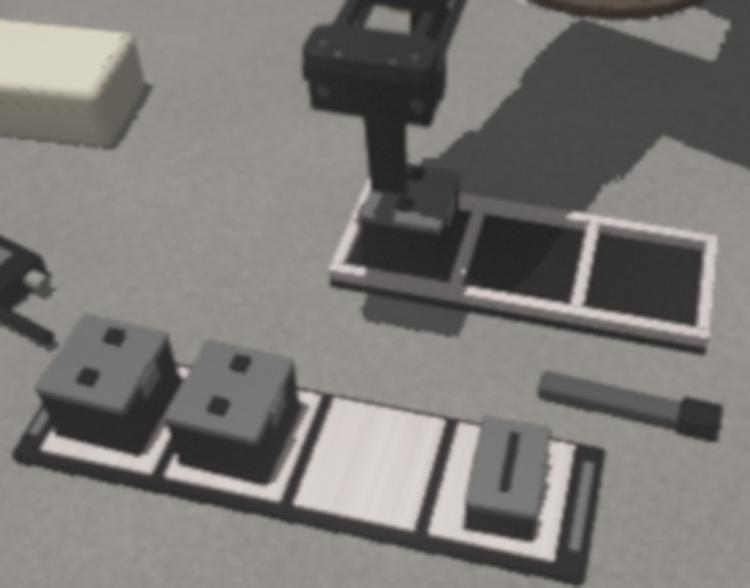

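The first case stands in the right bay, with its lid near (410,195). Next is the second tall case.

Call:
{"name": "drive_tool", "arguments": {
  "increments": [
    [[-0.19,0.64,0],[0,0,0.04]],
    [[-0.18,0.64,0],[0,0,0.04]],
    [[-0.18,0.64,0],[0,0,0.04]],
    [[-0.18,0.64,0],[0,0,0.04]],
    [[-0.18,0.64,0],[0,0,0.04]]
  ]
}}

```text
t: 8.88
eef_pos: [562.0, -68.3, 98.3]
tcp_rot: [-3.141, -0.0, 1.631]
ft_force: [-1.2, -0.5, 0.5]
opening: 1.0
```

Call:
{"name": "drive_tool", "arguments": {
  "increments": [
    [[-0.18,0.64,0],[0,0,0.04]],
    [[-0.17,0.65,0],[0,0,0.04]],
    [[-0.17,0.65,0],[0,0,0.04]],
    [[-0.17,0.65,0],[0,0,0.04]],
    [[-0.17,0.65,0],[0,0,0.04]]
  ]
}}

```text
t: 9.3
eef_pos: [660.4, -88.8, 98.0]
tcp_rot: [-3.141, -0.0, 1.615]
ft_force: [0.8, 0.4, 0.8]
opening: 0.998
```

Call:
{"name": "drive_tool", "arguments": {
  "increments": [
    [[0,0,0],[0,0,0]],
    [[0,0,0],[0,0,0]]
  ]
}}

```text
t: 9.47
eef_pos: [659.6, -88.7, 97.6]
tcp_rot: [-3.14, -0.0, 1.615]
ft_force: [-1.1, 0.8, 0.1]
opening: 1.0
```

```bash
python3 - <<'E'
from h import *
q=env.read_camera("scene")
save(q,"g6s",85,60,385,295,2.5)
p=env.read_camera("top");save(p,"g6",155,85,375,280,3)
go(660.8,-89,33,1.571+.043,5)
E
```

```text
at [658.8 -88.5  98.2] [-3.14  -0.     1.615] F [ 0.6  0.2 -0.4] t 9.57 op 1.0
[[[-0.0,0.01,0.43],[0,0,0.0]],[[-0.0,0.01,0.43],[0,0,0.0]],[[-0.0,0.01,0.43],[0,0,0.0]],[[-0.0,0.01,0.43],[0,0,0.0]],[[-0.0,0.01,0.43],[0,0,0.0]]]
```

View pics/g6s.png

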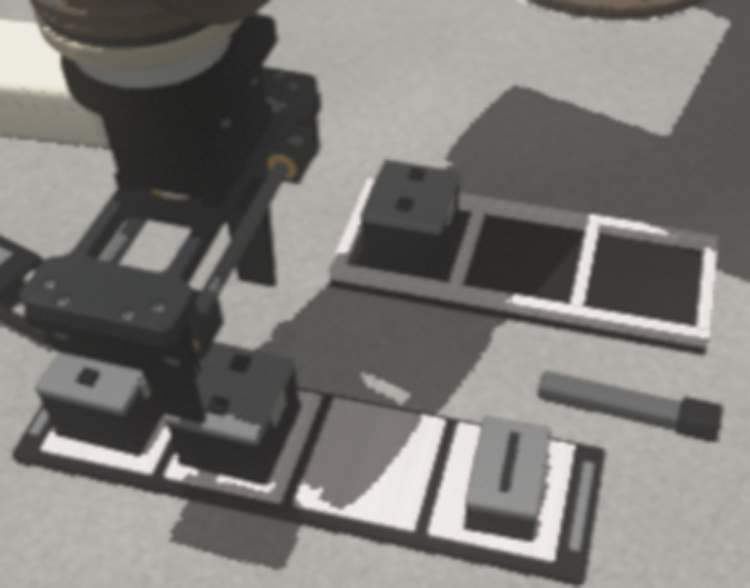

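View pics/g6.png

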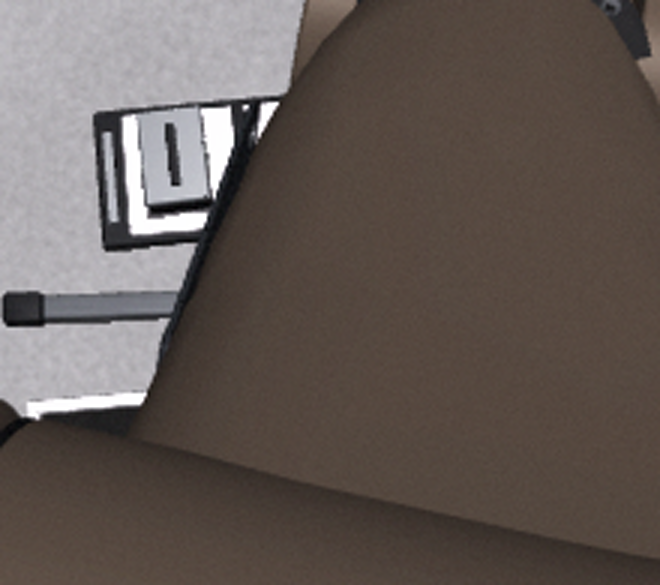

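```bash
python3 - <<'E'
from h import *
q=env.read_camera("scene")
for X in ((712,-91,98),(712,-91,62),(660.3,-89.2,62),(660.3,-89.2,98)):
    u=proj(q,X); print(X,((u-[85,60])*2.5).round())
W=np.array(q["world_to_cam"]);print(-W[:3,:3].T@W[:3,3])
E
```

```text
(712, -91, 98) [173. 415.]
(712, -91, 62) [185. 455.]
(660.3, -89.2, 62) [229. 384.]
(660.3, -89.2, 98) [220. 344.]
[969.79656227 130.34279932 525.20062405]
```

The finger appears where the projection predicts, so the alignment is good. I'll descend and grip.

Call:
{"name": "drive_tool", "arguments": {
  "increments": [
    [[0,0.03,0.43],[0,0,0]],
    [[0,0,0.43],[0,0,0]],
    [[0,0,0.43],[0,0,0]],
    [[0,0,0.43],[0,0,0]],
    [[0,0,0.43],[0,0,0]]
  ]
}}

```text
t: 10.03
eef_pos: [660.2, -88.6, 32.4]
tcp_rot: [-3.14, -0.0, 1.615]
ft_force: [-0.1, 0.2, -0.1]
opening: 1.0
```

Call:
{"name": "drive_tool", "arguments": {
  "increments": [
    [[0,0,0],[0,0,0]],
    [[0,0,0],[0,0,0]],
    [[0,0,0],[0,0,0]],
    [[0,0,0],[0,0,0]],
    [[0,0,0],[0,0,0]]
  ],
  "jaw": -1
}}

```text
t: 10.45
eef_pos: [661.0, -88.8, 35.0]
tcp_rot: [3.14, 0.0, 1.615]
ft_force: [0.1, -1.1, 0.4]
opening: 0.71
```

Call:
{"name": "drive_tool", "arguments": {
  "increments": [
    [[0,0,0],[0,0,0]],
    [[0,0,0],[0,0,0]],
    [[0,0,0],[0,0,0]],
    [[0,0,0],[0,0,0]],
    [[0,0,0],[0,0,0]]
  ]
}}

```text
t: 10.87
eef_pos: [661.0, -88.7, 34.9]
tcp_rot: [3.141, 0.0, 1.615]
ft_force: [0.7, 1.1, 5.8]
opening: 0.627
```

Call:
{"name": "drive_tool", "arguments": {
  "increments": [
    [[0,0,-0.2],[0,0,0]],
    [[0,0,-0.4],[0,0,0]],
    [[0,0,-0.5],[0,0,0]],
    [[0,0,-0.5],[0,0,0]],
    [[0,0,-0.4],[0,0,0]]
  ]
}}

```text
t: 11.28
eef_pos: [660.8, -88.7, 96.1]
tcp_rot: [3.141, 0.0, 1.615]
ft_force: [-0.1, 0.5, -2.2]
opening: 0.63
```

```bash
python3 - <<'E'
from h import *
q=env.read_camera("scene")
save(q,"g7s",85,60,385,295,2.5)
go(457,36.2,92,1.571+.073,12)
E
```

```text
at [661.7 -88.9  98.3] [3.138e+00 1.000e-03 1.615e+00] F [ 0.9 -0.4  0.6] t 11.33 op 0.63
[[[0.37,-0.55,0.02],[0,0,-0.03]],[[0.37,-0.55,0.02],[0,0,-0.03]],[[0.37,-0.55,0.02],[0,0,-0.03]],[[0.38,-0.55,0.02],[0,0,-0.03]],[[0.38,-0.55,0.02],[0,0,-0.03]]]
[[[0.38,-0.55,0.02],[0,0,-0.03]],[[0.38,-0.55,0.02],[0,0,-0.03]],[[0.38,-0.55,0.02],[0,0,-0.03]],[[0.38,-0.55,0.02],[0,0,-0.03]],[[0.38,-0.54,0.02],[0,0,-0.03]]]
[[[0.39,-0.54,0.02],[0,0,-0.03]],[[0.39,-0.54,0.02],[0,0,-0.03]]]
```

View pics/g7s.png

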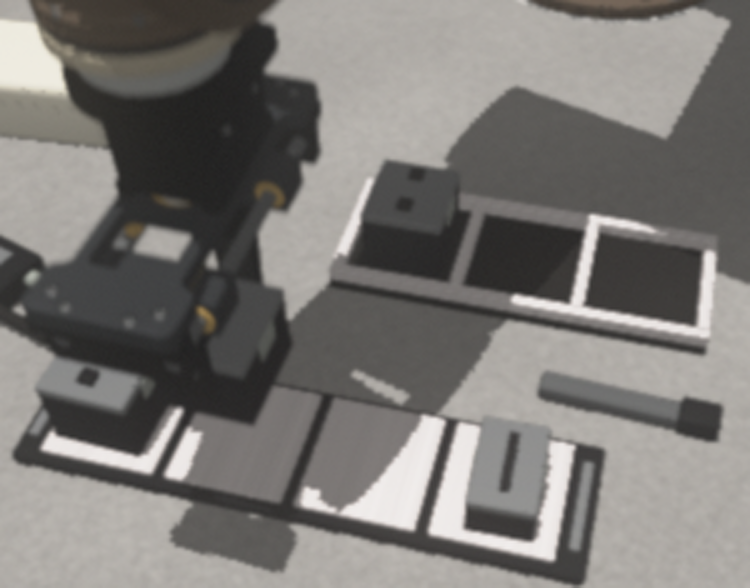

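The second case is held with its pad empty. I'll carry it to the middle bay.

Call:
{"name": "drive_tool", "arguments": {
  "increments": [
    [[0.37,-0.55,0],[0,0,-0.03]],
    [[0.37,-0.55,0],[0,0,-0.03]],
    [[0.37,-0.55,0],[0,0,-0.03]],
    [[0.38,-0.55,0],[0,0,-0.03]],
    [[0.38,-0.55,0],[0,0,-0.03]]
  ]
}}

```text
t: 11.75
eef_pos: [574.5, -36.3, 94.4]
tcp_rot: [-3.141, 0.0, 1.627]
ft_force: [0.4, 0.0, -2.1]
opening: 0.625
```

Call:
{"name": "drive_tool", "arguments": {
  "increments": [
    [[0.38,-0.55,0],[0,0,-0.03]],
    [[0.38,-0.55,0],[0,0,-0.03]],
    [[0.38,-0.55,0],[0,0,-0.03]],
    [[0.38,-0.55,0],[0,0,-0.03]],
    [[0.38,-0.54,0],[0,0,-0.03]]
  ]
}}

```text
t: 12.17
eef_pos: [489.0, 15.6, 94.5]
tcp_rot: [3.141, 0.0, 1.639]
ft_force: [-0.1, -0.3, -1.1]
opening: 0.63
```

Call:
{"name": "drive_tool", "arguments": {
  "increments": [
    [[0.39,-0.54,0],[0,0,-0.03]],
    [[0.39,-0.54,0],[0,0,-0.03]],
    [[0,0,0],[0,0,0]],
    [[0,0,0],[0,0,0]]
  ]
}}

```text
t: 12.5
eef_pos: [455.8, 36.6, 94.7]
tcp_rot: [3.141, 0.0, 1.645]
ft_force: [0.7, 0.2, -1.7]
opening: 0.627
```

```bash
python3 - <<'E'
from h import *
q=env.read_camera("scene")
save(q,"g8s",85,60,385,295,2.5)
p=env.read_camera("top");save(p,"g8",155,85,375,280,3)
go(457,36.2,33,1.571+.073,5)
E
```

```text
at [456.9  36.1  94.5] [3.14  0.    1.644] F [ 0.3  0.3 -1.8] t 12.6 op 0.629
[[[0.0,0.0,0.41],[0,0,-0.0]],[[0.0,0.0,0.41],[0,0,-0.0]],[[0.0,0.0,0.41],[0,0,-0.0]],[[0.0,0.0,0.41],[0,0,-0.0]],[[0.0,0.0,0.41],[0,0,-0.0]]]
```

View pics/g8s.png

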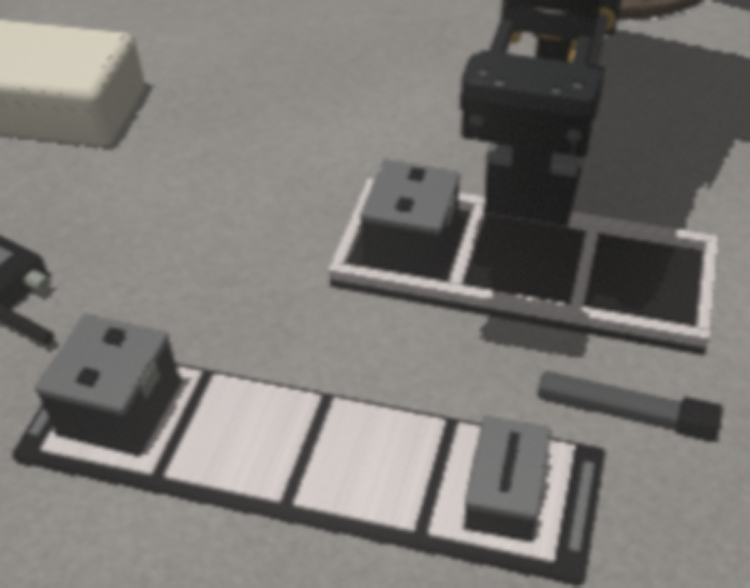

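Call:
{"name": "drive_tool", "arguments": {
  "increments": [
    [[0,0,0.42],[0,0,0]],
    [[0,0,0.42],[0,0,0]],
    [[0,0,0.42],[0,0,0]],
    [[0,0,0.42],[0,0,0]],
    [[0,0,0.38],[0,0,0]]
  ]
}}

```text
t: 13.02
eef_pos: [456.9, 35.8, 31.7]
tcp_rot: [3.141, 0.0, 1.643]
ft_force: [0.7, -0.2, -2.6]
opening: 0.631
```

Call:
{"name": "drive_tool", "arguments": {
  "increments": [
    [[0,0,0.04],[0,0,0]],
    [[0,0,0.04],[0,0,0]],
    [[0,0,0],[0,0,0]],
    [[0,0,0],[0,0,0]]
  ]
}}

```text
t: 13.35
eef_pos: [456.5, 36.1, 30.6]
tcp_rot: [3.141, 0.0, 1.644]
ft_force: [-0.3, -0.8, -2.0]
opening: 0.628
```

Call:
{"name": "drive_tool", "arguments": {
  "increments": [
    [[0,0,0.04],[0,0,0]],
    [[0,0,0],[0,0,0]]
  ]
}}

```text
t: 13.52
eef_pos: [456.3, 36.2, 29.3]
tcp_rot: [3.141, 0.0, 1.644]
ft_force: [0.6, -0.3, -2.6]
opening: 0.631
```

Call:
{"name": "drive_tool", "arguments": {
  "increments": [
    [[0,0,0.03],[0,0,0]],
    [[0,0,0],[0,0,0]]
  ]
}}

```text
t: 13.68
eef_pos: [456.3, 36.3, 28.9]
tcp_rot: [3.14, 0.0, 1.644]
ft_force: [-2.3, -1.0, 10.8]
opening: 0.628
```

Call:
{"name": "drive_tool", "arguments": {
  "increments": [
    [[0,0,0.03],[0,0,0]],
    [[0,0,0],[0,0,0]]
  ]
}}

```text
t: 13.85
eef_pos: [456.3, 36.3, 28.8]
tcp_rot: [3.14, 0.0, 1.644]
ft_force: [-5.0, -0.9, 29.3]
opening: 0.629
```

Contact. I'll release and lift.

Call:
{"name": "drive_tool", "arguments": {
  "increments": [
    [[0,0,-0.03],[0,0,0]],
    [[0,0,0],[0,0,0]],
    [[0,0,0],[0,0,0]],
    [[0,0,0],[0,0,0]],
    [[0,0,0],[0,0,0]]
  ],
  "jaw": 1
}}

```text
t: 14.27
eef_pos: [456.1, 36.3, 27.9]
tcp_rot: [-3.142, 0.0, 1.644]
ft_force: [-0.2, -0.4, -0.3]
opening: 0.923
```

Call:
{"name": "drive_tool", "arguments": {
  "increments": [
    [[0,0,-0.3],[0,0,0]],
    [[0,0,-0.6],[0,0,0]],
    [[0,0,-0.6],[0,0,0]],
    [[0,0,-0.6],[0,0,0]],
    [[0,0,-0.3],[0,0,0]]
  ]
}}

```text
t: 14.68
eef_pos: [456.5, 36.3, 102.1]
tcp_rot: [3.14, 0.0, 1.644]
ft_force: [0.1, 0.4, -0.1]
opening: 1.003
```

```bash
python3 - <<'E'
from h import *
go(665.5,-168.3,102,1.571+.02,14)
E
```

```text
at [456.5  36.3 102.1] [3.14  0.    1.644] F [ 0.1  0.4 -0.1] t 14.68 op 1.003
[[[-0.52,0.46,0.0],[0,0,0.05]],[[-0.52,0.46,0.0],[0,0,0.05]],[[-0.52,0.46,0.0],[0,0,0.05]],[[-0.52,0.47,0.0],[0,0,0.05]],[[-0.52,0.47,0.0],[0,0,0.05]]]
[[[-0.51,0.47,0.0],[0,0,0.05]],[[-0.51,0.47,0.0],[0,0,0.05]],[[-0.51,0.47,0.0],[0,0,0.05]],[[-0.51,0.48,0.0],[0,0,0.05]],[[-0.51,0.48,0.0],[0,0,0.05]]]
[[[-0.5,0.48,0.0],[0,0,0.05]],[[-0.5,0.48,0.0],[0,0,0.05]],[[-0.5,0.48,0.0],[0,0,0.05]],[[-0.5,0.49,0.0],[0,0,0.05]]]
```

Call:
{"name": "drive_tool", "arguments": {
  "increments": [
    [[-0.52,0.46,0],[0,0,0.05]],
    [[-0.52,0.46,0],[0,0,0.05]],
    [[-0.52,0.46,0],[0,0,0.05]],
    [[-0.52,0.47,0],[0,0,0.05]],
    [[-0.52,0.47,0],[0,0,0.05]]
  ]
}}

```text
t: 15.1
eef_pos: [531.1, -37.8, 100.1]
tcp_rot: [-3.141, 0.0, 1.624]
ft_force: [-0.5, 0.2, -0.7]
opening: 1.0
```

Call:
{"name": "drive_tool", "arguments": {
  "increments": [
    [[-0.51,0.47,0],[0,0,0.05]],
    [[-0.51,0.47,0],[0,0,0.05]],
    [[-0.51,0.47,0],[0,0,0.05]],
    [[-0.51,0.48,0],[0,0,0.05]],
    [[-0.51,0.48,0],[0,0,0.05]]
  ]
}}

```text
t: 15.52
eef_pos: [605.5, -111.0, 100.0]
tcp_rot: [-3.141, -0.0, 1.604]
ft_force: [0.1, -0.2, -0.2]
opening: 0.999
```

Call:
{"name": "drive_tool", "arguments": {
  "increments": [
    [[-0.5,0.48,0],[0,0,0.05]],
    [[-0.5,0.48,0],[0,0,0.05]],
    [[-0.5,0.48,0],[0,0,0.05]],
    [[-0.5,0.49,0],[0,0,0.05]],
    [[0,0,0],[0,0,0]]
  ]
}}

```text
t: 15.93
eef_pos: [666.3, -171.1, 99.7]
tcp_rot: [3.14, 0.001, 1.586]
ft_force: [0.6, 0.6, -0.0]
opening: 1.001
```

```bash
python3 - <<'E'
from h import *
q=env.read_camera("scene")
save(q,"g9s",60,60,385,295,2.4)
p=env.read_camera("top");save(p,"g9",155,85,375,280,3)
go(665.5,-168.3,33,1.571+.02,5)
E
```

```text
at [ 664.2 -168.8   99.4] [-3.141 -0.     1.587] F [-0.6  0.6  0.3] t 16.03 op 0.999
[[[0.0,0.01,0.44],[0,0,-0.01]],[[0.0,0.01,0.44],[0,0,-0.01]],[[0.0,0.01,0.44],[0,0,-0.01]],[[0.0,0.01,0.44],[0,0,-0.01]],[[0.0,0.01,0.44],[0,0,-0.01]]]
```

View pics/g9s.png

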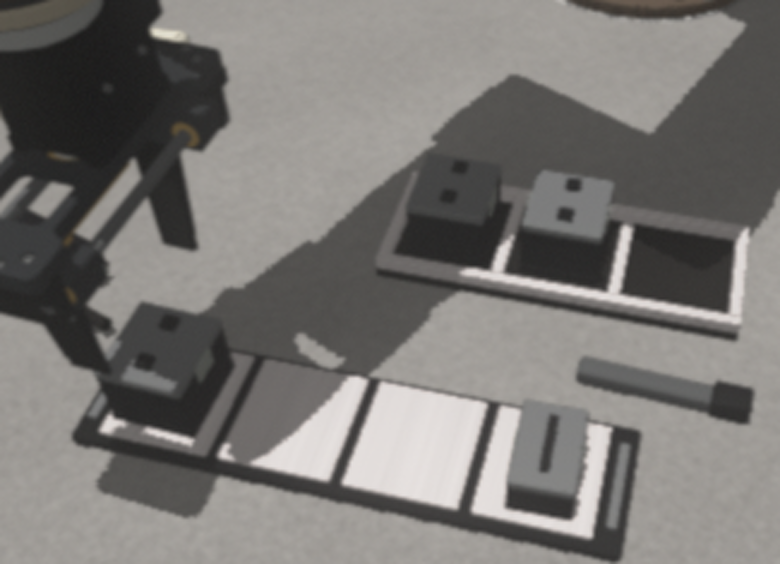

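View pics/g9.png

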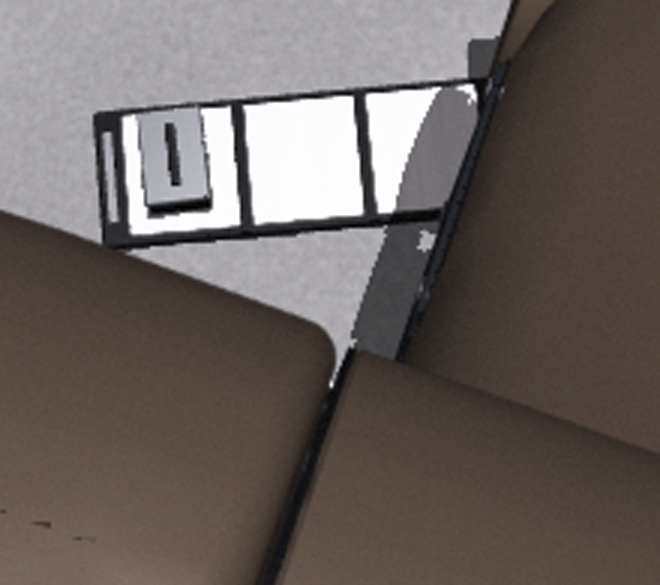

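The right and middle bays are filled: lids near (455,190) and (568,205). The far-right case sits between the fingers. I'll descend and grip.

Call:
{"name": "drive_tool", "arguments": {
  "increments": [
    [[0.01,0.03,0.44],[0,0,0]],
    [[0,0,0.44],[0,0,0]],
    [[0,0,0.44],[0,0,0]],
    [[0,0,0.44],[0,0,0]],
    [[0,0,0.42],[0,0,0]]
  ]
}}

```text
t: 16.45
eef_pos: [664.9, -167.9, 32.6]
tcp_rot: [-3.14, -0.0, 1.588]
ft_force: [0.3, -0.4, -0.1]
opening: 0.996
```

Call:
{"name": "drive_tool", "arguments": {
  "increments": [
    [[0,0,0],[0,0,0]],
    [[0,0,0],[0,0,0]],
    [[0,0,0],[0,0,0]],
    [[0,0,0],[0,0,0]],
    [[0,0,0],[0,0,0]]
  ],
  "jaw": -1
}}

```text
t: 16.87
eef_pos: [665.8, -168.5, 35.4]
tcp_rot: [3.14, 0.001, 1.588]
ft_force: [-0.7, -0.1, -0.2]
opening: 0.71
```

Call:
{"name": "drive_tool", "arguments": {
  "increments": [
    [[0,0,0],[0,0,0]],
    [[0,0,0],[0,0,0]],
    [[0,0,0],[0,0,0]],
    [[0,0,0],[0,0,0]],
    [[0,0,0],[0,0,0]]
  ]
}}

```text
t: 17.28
eef_pos: [665.7, -168.5, 35.3]
tcp_rot: [3.141, 0.0, 1.588]
ft_force: [-1.3, 0.0, 6.4]
opening: 0.632
```

Call:
{"name": "drive_tool", "arguments": {
  "increments": [
    [[0,0,-0.2],[0,0,0]],
    [[0,0,-0.5],[0,0,0]],
    [[0,0,-0.6],[0,0,0]],
    [[0,0,-0.6],[0,0,0]],
    [[0,0,-0.4],[0,0,0]]
  ]
}}

```text
t: 17.7
eef_pos: [665.6, -168.4, 105.2]
tcp_rot: [3.141, 0.0, 1.588]
ft_force: [-0.3, 0.8, -0.7]
opening: 0.632
```

```bash
python3 - <<'E'
from h import *
q=env.read_camera("scene")
save(q,"g10s",60,60,385,295,2.4)
go(451,120,110,1.571+.073,16)
E
```

```text
at [ 666.4 -168.7  107.2] [3.138e+00 1.000e-03 1.588e+00] F [ 0.8 -0.8 -0.2] t 17.75 op 0.628
[[[0.61,-0.44,-0.01],[0,0,-0.04]],[[0.61,-0.44,-0.01],[0,0,-0.04]],[[0.61,-0.43,-0.01],[0,0,-0.04]],[[0.61,-0.43,-0.01],[0,0,-0.04]],[[0.62,-0.43,-0.01],[0,0,-0.04]]]
[[[0.62,-0.43,-0.01],[0,0,-0.04]],[[0.62,-0.43,-0.01],[0,0,-0.04]],[[0.62,-0.42,-0.01],[0,0,-0.04]],[[0.62,-0.42,-0.01],[0,0,-0.04]],[[0.62,-0.42,-0.01],[0,0,-0.04]]]
[[[0.62,-0.42,-0.01],[0,0,-0.04]],[[0.63,-0.41,-0.01],[0,0,-0.04]],[[0.63,-0.41,-0.01],[0,0,-0.04]],[[0.63,-0.41,-0.01],[0,0,-0.04]],[[0.63,-0.41,-0.01],[0,0,-0.04]]]
[[[0.63,-0.41,-0.01],[0,0,-0.04]]]
```

View pics/g10s.png

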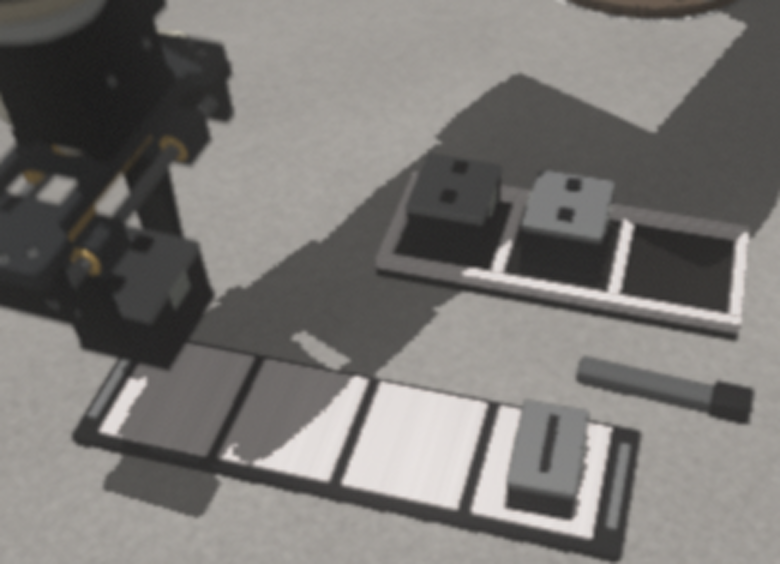

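The third tall case is held, with its bottom at about 85 mm, which clears the placed ones. I'll carry it to the left bay.

Call:
{"name": "drive_tool", "arguments": {
  "increments": [
    [[0.61,-0.44,0],[0,0,-0.04]],
    [[0.61,-0.44,0],[0,0,-0.04]],
    [[0.61,-0.43,0],[0,0,-0.04]],
    [[0.61,-0.43,0],[0,0,-0.04]],
    [[0.62,-0.43,0],[0,0,-0.04]]
  ]
}}

```text
t: 18.17
eef_pos: [597.1, -77.3, 103.0]
tcp_rot: [-3.141, -0.0, 1.604]
ft_force: [1.1, 0.4, -2.0]
opening: 0.634
```

Call:
{"name": "drive_tool", "arguments": {
  "increments": [
    [[0.62,-0.43,0],[0,0,-0.04]],
    [[0.62,-0.43,0],[0,0,-0.04]],
    [[0.62,-0.42,0],[0,0,-0.04]],
    [[0.62,-0.42,0],[0,0,-0.04]],
    [[0.62,-0.42,0],[0,0,-0.04]]
  ]
}}

```text
t: 18.58
eef_pos: [530.0, 13.1, 103.2]
tcp_rot: [-3.141, -0.0, 1.62]
ft_force: [0.4, 0.1, -1.4]
opening: 0.629
```

Call:
{"name": "drive_tool", "arguments": {
  "increments": [
    [[0.62,-0.42,0],[0,0,-0.04]],
    [[0.63,-0.41,0],[0,0,-0.04]],
    [[0.63,-0.41,0],[0,0,-0.04]],
    [[0.63,-0.41,0],[0,0,-0.04]],
    [[0.63,-0.41,0],[0,0,-0.04]]
  ]
}}

```text
t: 19.0
eef_pos: [463.1, 103.7, 103.3]
tcp_rot: [-3.141, 0.0, 1.636]
ft_force: [-0.0, -0.2, -2.1]
opening: 0.631
```

Call:
{"name": "drive_tool", "arguments": {
  "increments": [
    [[0.63,-0.41,0],[0,0,-0.04]],
    [[0,0,0],[0,0,0]],
    [[0,0,0],[0,0,0]]
  ]
}}

```text
t: 19.25
eef_pos: [450.1, 121.6, 103.5]
tcp_rot: [-3.141, 0.0, 1.641]
ft_force: [0.2, -0.3, -2.0]
opening: 0.632
```

```bash
python3 - <<'E'
from h import *
q=env.read_camera("scene")
save(q,"g11s",85,60,385,295,2.5)
go(451,120,31.5,1.571+.073,5)
E
```

```text
at [450.7 121.1 103.5] [3.141 0.    1.64 ] F [ 0.4  0.  -2. ] t 19.3 op 0.628
[[[-0.01,0.0,0.48],[0,0,-0.01]],[[-0.01,0.0,0.48],[0,0,-0.01]],[[-0.01,0.0,0.48],[0,0,-0.01]],[[-0.01,0.0,0.48],[0,0,-0.01]],[[-0.01,0.0,0.48],[0,0,-0.01]]]
```

View pics/g11s.png

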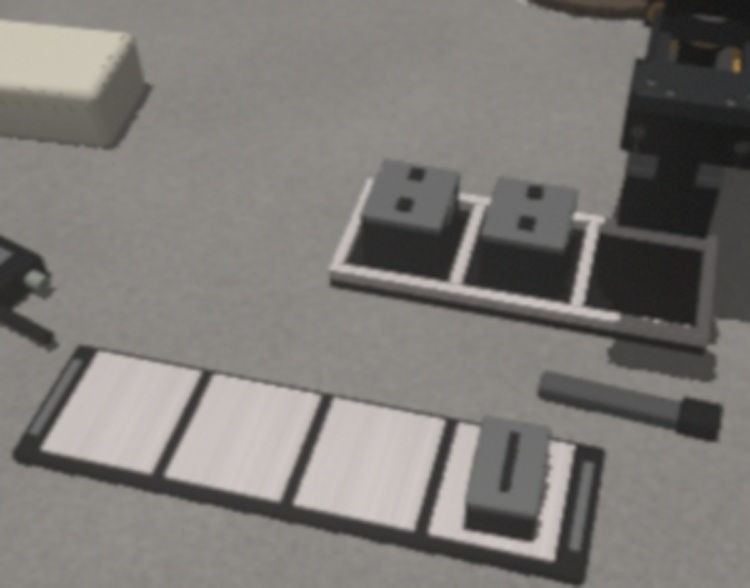

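Call:
{"name": "drive_tool", "arguments": {
  "increments": [
    [[-0.02,0,0.48],[0,0,0]],
    [[-0.02,0,0.48],[0,0,0]],
    [[0,0,0.48],[0,0,0]],
    [[0,0,0.48],[0,0,0]],
    [[0,0,0.44],[0,0,0]]
  ]
}}

```text
t: 19.72
eef_pos: [451.4, 119.0, 31.8]
tcp_rot: [3.141, 0.0, 1.638]
ft_force: [0.4, -0.6, -2.7]
opening: 0.63
```

Call:
{"name": "drive_tool", "arguments": {
  "increments": [
    [[0,0,0.04],[0,0,0]],
    [[0,0,0.03],[0,0,0]],
    [[0,0,0],[0,0,0]]
  ]
}}

```text
t: 19.97
eef_pos: [451.1, 119.4, 30.9]
tcp_rot: [3.141, 0.0, 1.638]
ft_force: [-0.5, 0.5, -1.4]
opening: 0.629
```

Call:
{"name": "drive_tool", "arguments": {
  "increments": [
    [[0,0,0.03],[0,0,0]],
    [[0,0,0],[0,0,0]]
  ]
}}

```text
t: 20.13
eef_pos: [451.1, 119.7, 30.4]
tcp_rot: [3.14, 0.0, 1.639]
ft_force: [-0.3, 1.2, -1.7]
opening: 0.627
```

Call:
{"name": "drive_tool", "arguments": {
  "increments": [
    [[0,0,0.03],[0,0,0]],
    [[0,0,0],[0,0,0]]
  ]
}}

```text
t: 20.3
eef_pos: [450.9, 119.9, 29.2]
tcp_rot: [3.141, 0.0, 1.639]
ft_force: [0.2, 0.2, -0.7]
opening: 0.629
```

Call:
{"name": "drive_tool", "arguments": {
  "increments": [
    [[0,0,0.03],[0,0,0]],
    [[0,0,0],[0,0,0]]
  ]
}}

```text
t: 20.47
eef_pos: [450.9, 119.8, 29.2]
tcp_rot: [3.14, 0.0, 1.639]
ft_force: [-2.0, -1.6, 18.0]
opening: 0.632
```

Call:
{"name": "drive_tool", "arguments": {
  "increments": [
    [[0,0,-0.02],[0,0,0]],
    [[0,0,0],[0,0,0]],
    [[0,0,0],[0,0,0]],
    [[0,0,0],[0,0,0]],
    [[0,0,0],[0,0,0]]
  ],
  "jaw": 1
}}

```text
t: 20.88
eef_pos: [450.6, 119.8, 28.5]
tcp_rot: [-3.141, 0.0, 1.639]
ft_force: [-0.2, -0.4, -0.1]
opening: 0.921
```

Call:
{"name": "drive_tool", "arguments": {
  "increments": [
    [[0,0,-0.3],[0,0,0]],
    [[0,0,-0.6],[0,0,0]],
    [[0,0,-0.6],[0,0,0]],
    [[0,0,-0.6],[0,0,0]],
    [[0,0,-0.3],[0,0,0]]
  ]
}}

```text
t: 21.3
eef_pos: [451.1, 119.9, 102.8]
tcp_rot: [3.139, -0.0, 1.639]
ft_force: [0.4, -0.5, -0.1]
opening: 1.004
```

```bash
python3 - <<'E'
from h import *
p=env.read_camera("top")
img=np.load("pics/top.npy"); g=cv2.cvtColor(img,cv2.COLOR_BGR2GRAY)
sub=g[123:150,204:222]
m=(sub<70); ys,xs=np.nonzero(m)
n,l,s,ce=cv2.connectedComponentsWithStats(m.astype(np.uint8))
for i in range(1,n):
    if s[i,4]>20:
        pts=np.argwhere(l==i)[:,::-1]+[204,123]; print(s[i],ce[i]+[204,123])
        W=np.array([ray(p,*q,46)[:2] for q in pts]); c=W.mean(0); u=np.linalg.svd(W-c)[2][0]; print(c,np.arctan(u[1]/u[0]))
# case2 same method for sanity is lug-based
go(648.5,74.5,100,1.571+.06,10)
E
```

```text
[ 6  3  5 21 73] [212.12328767 135.79452055]
[649.31503185  73.97897725] 0.10336608829706195
at [451.5 120.  103.4] [ 3.138 -0.     1.639] F [0.7 0.2 1.3] t 21.35 op 1.001
[[[-0.2,0.64,0.01],[0,0,0.01]],[[-0.2,0.64,0.01],[0,0,0.01]],[[-0.2,0.64,0.01],[0,0,0.01]],[[-0.19,0.65,0.01],[0,0,0.01]],[[-0.19,0.65,0.01],[0,0,0.01]]]
[[[-0.19,0.65,0.01],[0,0,0.01]],[[-0.19,0.65,0.01],[0,0,0.01]],[[-0.19,0.65,0.01],[0,0,0.01]],[[-0.19,0.65,0.01],[0,0,0.01]],[[-0.19,0.65,0.01],[0,0,0.01]]]
```

Call:
{"name": "drive_tool", "arguments": {
  "increments": [
    [[-0.2,0.64,0],[0,0,-0.02]],
    [[-0.2,0.64,0],[0,0,-0.02]],
    [[-0.2,0.64,0],[0,0,-0.02]],
    [[-0.19,0.65,0],[0,0,-0.02]],
    [[-0.19,0.65,0],[0,0,-0.02]]
  ]
}}

```text
t: 21.77
eef_pos: [549.8, 97.1, 100.1]
tcp_rot: [-3.141, 0.0, 1.647]
ft_force: [0.4, 0.9, 0.6]
opening: 1.0
```

Call:
{"name": "drive_tool", "arguments": {
  "increments": [
    [[-0.19,0.65,0],[0,0,-0.02]],
    [[-0.19,0.65,0],[0,0,-0.02]],
    [[-0.19,0.65,0],[0,0,-0.02]],
    [[-0.19,0.65,0],[0,0,-0.02]],
    [[-0.19,0.65,0],[0,0,-0.02]]
  ]
}}

```text
t: 22.18
eef_pos: [649.2, 76.4, 99.7]
tcp_rot: [-3.14, 0.0, 1.655]
ft_force: [0.4, 0.1, -0.6]
opening: 1.002
```

Call:
{"name": "drive_tool", "arguments": {
  "increments": [
    [[0,0,0],[0,0,0]],
    [[0,0,0],[0,0,0]],
    [[0,0,0],[0,0,0]]
  ]
}}

```text
t: 22.43
eef_pos: [647.6, 76.8, 99.8]
tcp_rot: [-3.14, -0.0, 1.655]
ft_force: [-0.2, 0.0, 0.6]
opening: 0.997
```

```bash
python3 - <<'E'
from h import *
q=env.read_camera("scene")
save(q,"g12s",85,60,385,295,2.5)
p=env.read_camera("top");save(p,"g12",155,85,375,280,3)
go(649,74.5,19,1.571+.085,5)
E
```

```text
at [647.6  77.  100.4] [-3.141 -0.     1.655] F [ 0.6  1.2 -0.5] t 22.53 op 0.998
[[[-0.02,0.01,0.54],[0,0,-0.0]],[[-0.02,0.01,0.54],[0,0,-0.0]],[[-0.02,0.01,0.54],[0,0,-0.0]],[[-0.02,0.01,0.54],[0,0,-0.0]],[[-0.02,0.01,0.54],[0,0,-0.0]]]
```

View pics/g12s.png

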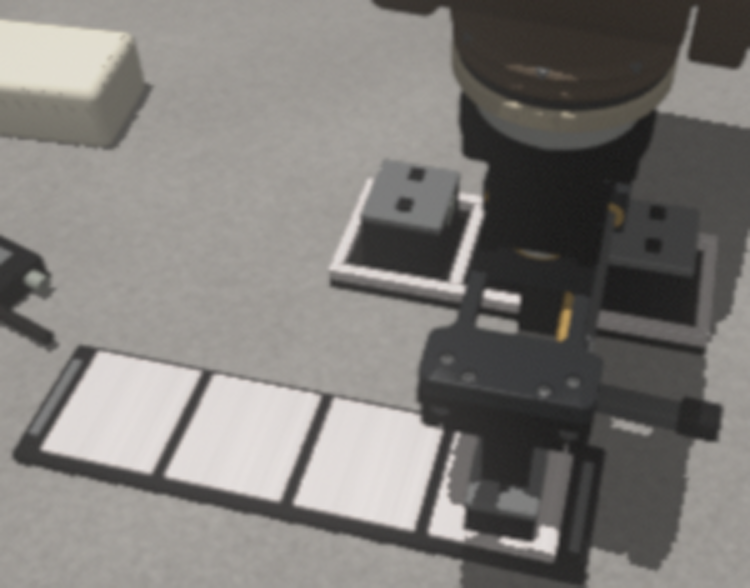

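View pics/g12.png

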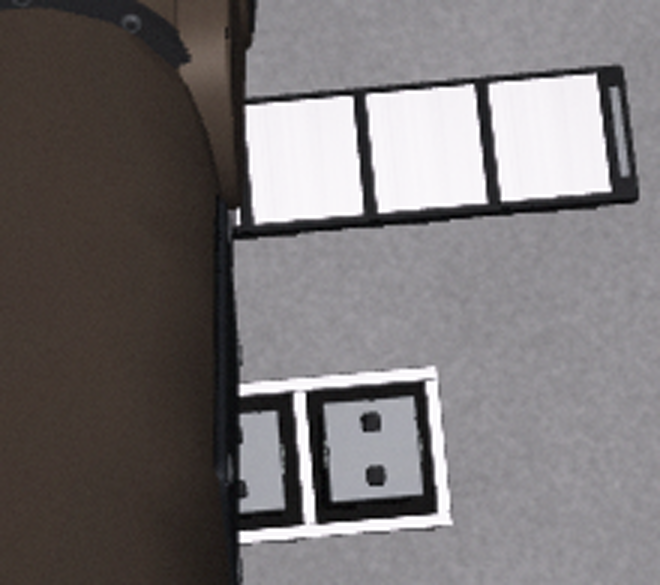

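The right-bay case is well centred in the top view, at (372,447). I'll descend on the spare with a small correction in y.

Call:
{"name": "drive_tool", "arguments": {
  "increments": [
    [[-0.08,0.03,0.54],[0,0,0]],
    [[0,0.02,0.54],[0,0,0]],
    [[0,0,0.54],[0,0,0]],
    [[0,0,0.54],[0,0,0]],
    [[0,0,0.54],[0,0,0]]
  ]
}}

```text
t: 22.95
eef_pos: [649.6, 74.7, 19.2]
tcp_rot: [3.142, 0.0, 1.655]
ft_force: [0.2, 0.4, -0.5]
opening: 1.003
```

Call:
{"name": "drive_tool", "arguments": {
  "increments": [
    [[0,0,0],[0,0,0]],
    [[0,0,0],[0,0,0]]
  ]
}}

```text
t: 23.12
eef_pos: [649.6, 74.6, 19.4]
tcp_rot: [-3.14, -0.0, 1.655]
ft_force: [0.1, 0.2, -0.1]
opening: 1.0
```

```bash
python3 - <<'E'
from h import *
go(649,74.5,19,1.571+.085,1)
E
```

```text
at [649.6  74.6  19.4] [-3.14  -0.     1.655] F [ 0.1  0.2 -0.1] t 23.12 op 1.0
[[[-0.0,-0.02,0.01],[0,0,-0.01]]]
```

Call:
{"name": "drive_tool", "arguments": {
  "increments": [
    [[0,0,0],[0,0,0]],
    [[0,0,0],[0,0,0]],
    [[0,0,0],[0,0,0]],
    [[0,0,0],[0,0,0]],
    [[0,0,0],[0,0,0]]
  ],
  "jaw": -1
}}

```text
t: 23.53
eef_pos: [650.4, 74.4, 20.1]
tcp_rot: [3.141, 0.0, 1.655]
ft_force: [0.8, -0.4, -0.5]
opening: 0.71
```

Call:
{"name": "drive_tool", "arguments": {
  "increments": [
    [[0,0,0],[0,0,0]],
    [[0,0,0],[0,0,0]],
    [[0,0,0],[0,0,0]],
    [[0,0,0],[0,0,0]],
    [[0,0,0],[0,0,0]]
  ]
}}

```text
t: 23.95
eef_pos: [650.3, 74.4, 19.9]
tcp_rot: [3.141, 0.0, 1.655]
ft_force: [-1.1, 0.3, 5.3]
opening: 0.631
```

Call:
{"name": "drive_tool", "arguments": {
  "increments": [
    [[0,0,-0.2],[0,0,0]],
    [[0,0,-0.6],[0,0,0]],
    [[0,0,-0.8],[0,0,0]],
    [[0,0,-0.8],[0,0,0]],
    [[0,0,-0.6],[0,0,0]]
  ]
}}

```text
t: 24.37
eef_pos: [650.5, 74.5, 111.5]
tcp_rot: [3.141, 0.0, 1.655]
ft_force: [-0.7, 0.4, -0.4]
opening: 0.631
```

Call:
{"name": "drive_tool", "arguments": {
  "increments": [
    [[0,0,-0.2],[0,0,0]],
    [[0,0,0],[0,0,0]],
    [[0,0,0],[0,0,0]]
  ]
}}

```text
t: 24.62
eef_pos: [649.9, 74.4, 114.9]
tcp_rot: [-3.141, 0.0, 1.655]
ft_force: [-0.1, -0.4, -1.8]
opening: 0.632
```

```bash
python3 - <<'E'
from h import *
q=env.read_camera("scene")
save(q,"g13s",85,60,385,295,2.5)
go(456.3,36.2,115,1.644,10)
E
```

```text
at [649.7  74.4 114.4] [-3.14  -0.     1.655] F [ 0.4 -0.  -0.9] t 24.67 op 0.631
[[[-0.07,-0.65,-0.0],[0,0,0.01]],[[-0.07,-0.65,-0.0],[0,0,0.01]],[[-0.07,-0.65,-0.0],[0,0,0.01]],[[-0.07,-0.65,-0.0],[0,0,0.01]],[[-0.08,-0.65,-0.0],[0,0,0.01]]]
[[[-0.08,-0.65,-0.0],[0,0,0.01]],[[-0.08,-0.65,-0.0],[0,0,0.01]],[[-0.08,-0.65,-0.0],[0,0,0.01]],[[-0.08,-0.65,-0.0],[0,0,0.01]],[[-0.08,-0.65,-0.0],[0,0,0.01]]]
```

View pics/g13s.png

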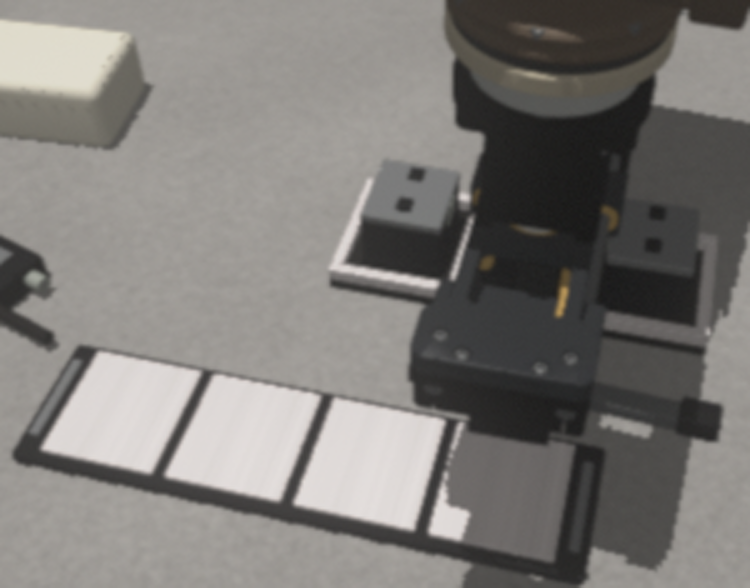

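The spare is held. I'll carry it over the middle case.

Call:
{"name": "drive_tool", "arguments": {
  "increments": [
    [[-0.07,-0.65,0],[0,0,0.01]],
    [[-0.07,-0.65,0],[0,0,0.01]],
    [[-0.07,-0.65,0],[0,0,0.01]],
    [[-0.07,-0.65,0],[0,0,0.01]],
    [[-0.08,-0.65,0],[0,0,0.01]]
  ]
}}

```text
t: 25.08
eef_pos: [552.4, 55.5, 114.1]
tcp_rot: [-3.139, -0.0, 1.651]
ft_force: [0.0, 0.3, -1.7]
opening: 0.629
```

Call:
{"name": "drive_tool", "arguments": {
  "increments": [
    [[-0.08,-0.65,0],[0,0,0.01]],
    [[-0.08,-0.65,0],[0,0,0.01]],
    [[-0.08,-0.65,0],[0,0,0.01]],
    [[-0.08,-0.65,0],[0,0,0.01]],
    [[-0.08,-0.65,0],[0,0,0.01]]
  ]
}}

```text
t: 25.5
eef_pos: [456.2, 35.9, 114.5]
tcp_rot: [-3.14, -0.0, 1.647]
ft_force: [0.2, -0.3, -1.5]
opening: 0.629
```

Call:
{"name": "drive_tool", "arguments": {
  "increments": [
    [[0,0,0],[0,0,0]],
    [[0,0,0],[0,0,0]],
    [[0,0,0],[0,0,0]]
  ]
}}

```text
t: 25.75
eef_pos: [458.3, 36.0, 115.2]
tcp_rot: [-3.141, 0.0, 1.647]
ft_force: [0.2, 0.2, -1.3]
opening: 0.63
```

```bash
python3 - <<'E'
from h import *
q=env.read_camera("scene")
save(q,"g14s",185,80,385,220,3.8)
go(456.3,36.2,72,1.644,5)
E
```

```text
at [458.4  36.1 115.2] [-3.142  0.     1.647] F [ 0.1  0.5 -0.6] t 25.8 op 0.631
[[[0.0,-0.01,0.29],[0,0,0.01]],[[0.0,-0.01,0.29],[0,0,0.01]],[[0.0,-0.01,0.29],[0,0,0.01]],[[0.0,-0.01,0.29],[0,0,0.01]],[[0.0,-0.01,0.29],[0,0,0.01]]]
```

View pics/g14s.png

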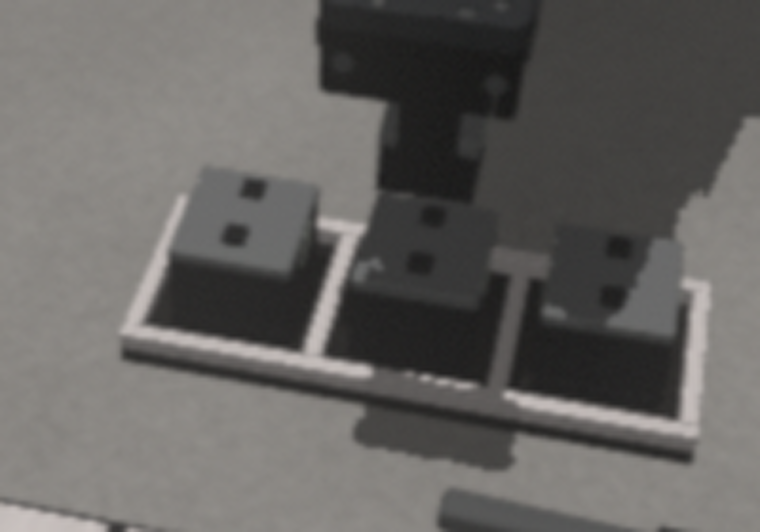

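Call:
{"name": "drive_tool", "arguments": {
  "increments": [
    [[0,-0.04,0.29],[0,0,0.04]],
    [[0,-0.03,0.29],[0,0,0]],
    [[0,0,0.29],[0,0,0]],
    [[0,0,0.29],[0,0,0]],
    [[0,0,0.28],[0,0,0]]
  ]
}}

```text
t: 26.22
eef_pos: [455.5, 35.9, 71.1]
tcp_rot: [-3.141, -0.0, 1.644]
ft_force: [0.2, 0.3, -0.5]
opening: 0.632
```

Call:
{"name": "drive_tool", "arguments": {
  "increments": [
    [[0,0,0],[0,0,0]],
    [[0,0,0],[0,0,0]]
  ]
}}

```text
t: 26.38
eef_pos: [455.4, 35.9, 71.8]
tcp_rot: [-3.14, -0.0, 1.644]
ft_force: [-0.0, -0.5, -1.0]
opening: 0.631
```

```bash
python3 - <<'E'
from h import *
q=env.read_camera("scene")
save(q,"g15s",225,90,365,195,5)
go(456.3,36.2,65,1.644,5)
E
```

```text
at [455.6  35.9  72.2] [-3.141  0.     1.644] F [0.3 0.5 0.4] t 26.43 op 0.63
[[[0.0,0.0,0.05],[0,0,-0.0]],[[0.0,0.0,0.05],[0,0,-0.0]],[[0.0,0.0,0.05],[0,0,-0.0]],[[0.0,0.0,0.05],[0,0,-0.0]],[[0.0,0.0,0.05],[0,0,-0.0]]]
```

View pics/g15s.png

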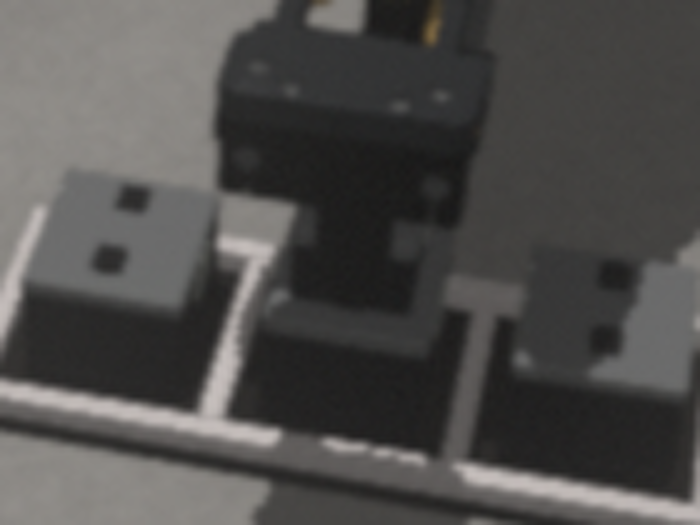

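It looks laterally centred over the lid. I'll descend in small steps, expecting contact at a TCP z of about 62; contact near 67 would mean it is on the lugs.

Call:
{"name": "drive_tool", "arguments": {
  "increments": [
    [[0,0.02,0.05],[0,0,0]],
    [[0,0,0.05],[0,0,0]],
    [[0,0,0.05],[0,0,0]],
    [[0,0,0],[0,0,0]]
  ]
}}

```text
t: 26.77
eef_pos: [456.2, 35.9, 67.8]
tcp_rot: [3.141, 0.0, 1.644]
ft_force: [0.1, -0.5, -1.2]
opening: 0.632
```

Call:
{"name": "drive_tool", "arguments": {
  "increments": [
    [[0,0,0.04],[0,0,0]],
    [[0,0,0.04],[0,0,0]],
    [[0,0,0],[0,0,0]]
  ]
}}

```text
t: 27.02
eef_pos: [456.2, 35.9, 65.4]
tcp_rot: [-3.141, 0.0, 1.644]
ft_force: [-0.2, 0.1, -0.4]
opening: 0.63
```

Call:
{"name": "drive_tool", "arguments": {
  "increments": [
    [[0,0,0.04],[0,0,0]],
    [[0,0,0.03],[0,0,0]],
    [[0,0,0],[0,0,0]]
  ]
}}

```text
t: 27.27
eef_pos: [456.2, 35.9, 63.3]
tcp_rot: [-3.141, 0.0, 1.644]
ft_force: [0.4, 0.1, -1.4]
opening: 0.627
```

Past lug height without contact, so the recesses are going over the lugs.

Call:
{"name": "drive_tool", "arguments": {
  "increments": [
    [[0,0,0.03],[0,0,0]],
    [[0,0,0],[0,0,0]]
  ]
}}

```text
t: 27.43
eef_pos: [456.2, 35.9, 62.4]
tcp_rot: [-3.142, 0.0, 1.644]
ft_force: [0.3, 0.8, -1.2]
opening: 0.629
```

Call:
{"name": "drive_tool", "arguments": {
  "increments": [
    [[0,0,0.03],[0,0,0]],
    [[0,0,0],[0,0,0]]
  ]
}}

```text
t: 27.6
eef_pos: [456.3, 35.9, 61.8]
tcp_rot: [3.141, 0.0, 1.644]
ft_force: [-0.8, -0.1, 4.2]
opening: 0.632
```

Contact at 61.8 as predicted. I'll release and withdraw upward.

Call:
{"name": "drive_tool", "arguments": {
  "increments": [
    [[0,0,0],[0,0,0]],
    [[0,0,0],[0,0,0]],
    [[0,0,0],[0,0,0]],
    [[0,0,0],[0,0,0]],
    [[0,0,0],[0,0,0]]
  ],
  "jaw": 1
}}

```text
t: 28.02
eef_pos: [456.2, 35.9, 61.6]
tcp_rot: [-3.142, 0.0, 1.644]
ft_force: [0.2, 0.2, 0.5]
opening: 0.922
```

Call:
{"name": "drive_tool", "arguments": {
  "increments": [
    [[0,0,0],[0,0,0]],
    [[0,0,-0.3],[0,0,0]],
    [[0,0,-0.6],[0,0,0]],
    [[0,0,-0.8],[0,0,0]],
    [[0,0,-0.8],[0,0,0]]
  ]
}}

```text
t: 28.43
eef_pos: [455.9, 35.9, 137.9]
tcp_rot: [-3.141, -0.0, 1.644]
ft_force: [0.3, -0.0, -0.6]
opening: 1.001
```

Call:
{"name": "drive_tool", "arguments": {
  "increments": [
    [[0,0,-0.8],[0,0,0]],
    [[0,0,-0.8],[0,0,0]],
    [[-0.8,0,-0.2],[0,0,0]],
    [[-0.8,0,0],[0,0,0]],
    [[-0.8,0,0],[0,0,0]]
  ]
}}

```text
t: 28.85
eef_pos: [461.5, -36.5, 192.1]
tcp_rot: [3.14, 0.001, 1.645]
ft_force: [1.0, -0.7, -0.4]
opening: 0.999
```

Call:
{"name": "drive_tool", "arguments": {
  "increments": [
    [[-0.9,0,0],[0,0,0]],
    [[-0.9,0,0],[0,0,0]],
    [[-0.9,0,0],[0,0,0]],
    [[-0.9,0,0],[0,0,0]],
    [[-0.9,0,0],[0,0,0]]
  ]
}}

```text
t: 29.27
eef_pos: [471.1, -171.8, 191.4]
tcp_rot: [3.141, 0.0, 1.644]
ft_force: [0.7, -1.1, 0.6]
opening: 1.001
```

Call:
{"name": "drive_tool", "arguments": {
  "increments": [
    [[-0.9,0,0],[0,0,0]],
    [[-0.9,0,0],[0,0,0]],
    [[-0.9,0,0],[0,0,0]],
    [[-0.9,0,0],[0,0,0]],
    [[-0.5,0,0],[0,0,0]]
  ]
}}

```text
t: 29.68
eef_pos: [480.2, -295.6, 191.3]
tcp_rot: [3.141, 0.001, 1.642]
ft_force: [0.2, -0.5, -0.7]
opening: 0.998
```

```bash
python3 - <<'E'
from h import *
p=env.read_camera("top");q=env.read_camera("scene")
T=(456.7,36,.073); c,s=np.cos(T[2]),np.sin(T[2])
for i,pp in enumerate((p,q)):
    pts=[]
    for d in (84,0,-84):
        pts+=[proj(pp,X) for X in rect(T[0]-s*d,T[1]+c*d,T[2],60,56,56)]
    pts+=[proj(pp,X) for X in rect(*T,60,40,86)]
    save(pp,f"fin{i}",*((150,195,320,285,4.4) if i==0 else (200,90,385,215,4)),pts)
for t in ("case_a","spare","tray"):
    for pp in (p,q): print(t,[(r["point"],r["score"]) for r in env.tip_of(t,pp)])
E
```

```text
case_a [([464.6, -49.5, 10.1], 0.92), ([448.7, 122.8, 6.4], 0.9), ([457.0, 35.0, 4.4], 0.78)]
case_a [([468.8, -49.3, 8.8], 0.75), ([455.1, 32.7, 10.5], 0.72), ([449.1, 118.6, 9.2], 0.63)]
spare [([457.5, 30.2, 6.3], 0.18)]
spare [([455.8, 31.9, 56.1], 0.95)]
tray [([464.8, -46.5, 9.3], 0.37)]
tray [([452.1, 36.6, -2.7], 0.6)]
```

View pics/fin0.png

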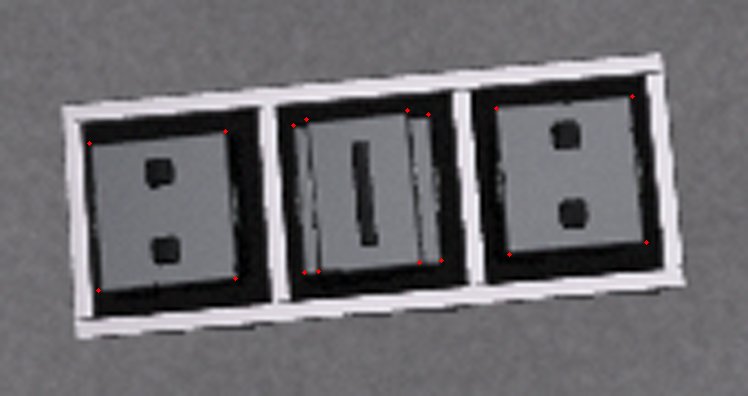

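View pics/fin1.png

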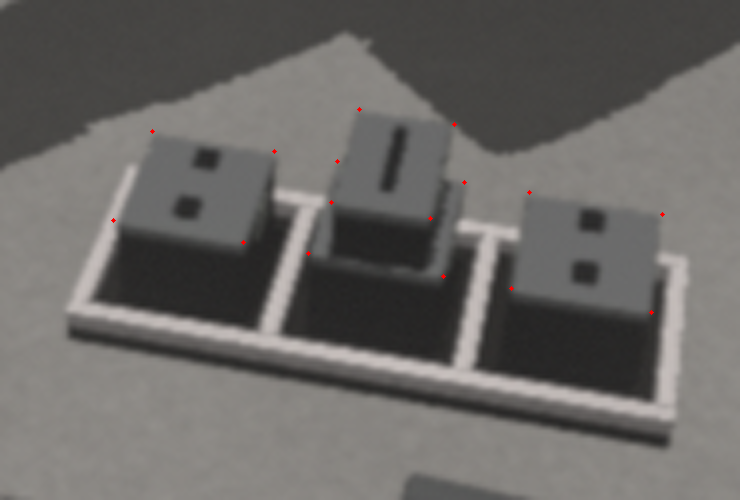

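Both views agree. The lid corners lie within about 1–3 mm of the ideal projected corners, and the spare sits flat and centred, with its rib at (365,193) in the top crop. The arm is clear, so I'll hand in.

Call:
{"name": "drive_tool", "arguments": {
  "increments": [
    [[0,0,0],[0,0,0]],
    [[0,0,0],[0,0,0]],
    [[0,0,0],[0,0,0]]
  ]
}}

```text
t: 30.33
eef_pos: [480.4, -292.9, 190.7]
tcp_rot: [3.142, 0.0, 1.644]
ft_force: [-0.2, -0.5, 0.1]
opening: 0.998
```

```bash
python3 -c "
from cell import env
print(env.job_done(), env.state()['t'])"
```

```text
the job is handed in; nothing more can be done
the job is handed in; nothing more can be done
```

All four cases are in the tray, and I handed the job in at about 30 s. No verdict was reported. From left to right on the strip, the tall cases went to the right, middle and left bays. The spare is stacked on the middle case.

- **Position:** Overlays on both cameras put every lid within about 1–3 mm of its ideal place.
- **Stack:** The spare passed lug height without contact and touched down at the predicted height (TCP 61.8 mm, expected 62). It looks flat and parallel to the case below.
- **Forces:** The highest wrist force I saw was about 30 N, and the arm ended well clear.
- **Disagreements:** The scene camera reads 2–4 mm off from the top camera, which is about its calibration error. In the top view the detector found the stacked spare only weakly (score 0.18, at floor height), but in the scene view it placed it correctly at z = 56 (score 0.95). It also gave one low-scoring tray position on the right bay (0.37). I treated both low-scoring results as false.

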